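# Re-cell the raking lamps at the sanding table

## Robot

A 7-joint arm with a two-finger parallel gripper is mounted at the origin on the work surface. World frame = base frame: x ahead of the robot, y to its left, z up, the work surface at z = 0. Lengths are in m, angles in rad, forces in N, time in s.
With the tool pointing down it reaches from about 0.425 to 0.925 m from the base axis. Payload 6.8 kg.
Tool frame: the origin (TCP) lies at the very end of the fingers, on their centre line; the grasp point (between the pads) lies 19 mm behind it; z points along the fingers, y is the line along which they close (so a half turn about z gives the same grasp; the last joint's range is limited). The gripper opens to 85 mm and grips with 20 to 120 N. Pads are 22 mm wide; open, the fingers measure 114 mm over their backs; the gripper's body (76 mm by 85 mm) begins 54 mm behind the grasp point. The pads swing forward as they close: fully open they stand 13 mm farther back than shut.
Start: joints at [1.154, 0.477, 0.022, 1.555, -0.011, 1.109, -0.083], TCP at [0.205, -0.643, 0.201] pointing down, gripper open.
Joint ranges: [-2.96, 2.96], [-0.34, 2.1], [-1.41, 1.46], [0.24, 2.44], [-1.37, 4.51], [0.17, 1.92], [-2.96, 2.96]. Speed limits (rad/s): [2.39, 2.39, 3.14, 3.14, 3.14, 3.14, 3.14].

## Interface

Orientations are given as a unit quaternion [w, x, y, z].
In Python, from station import bot gives the robot as it stands.
- The arm moves only by the shell command python3 nudge.py [FORCE], which reads ROWS from standard input. ROWS is a JSON list of rows, 1 to 20 of them, each of 5 numbers: dx, dy, dz in shares of the most that a row can go, 1 being 50 mm, then a turn about the tool's z in rad, then the opening from 0.0 (shut) to 1.0 (fully open); each row shifts and turns the commanded pose from where the row before left it, along the tool's axes as they then stand; what a row does not reach is not made up. A row lasts 1/10 s, in which the tool goes at most 0.05 m and 0.15 rad, less where a joint would pass 70% of its speed; a pose out of reach is approached as far as the arm can. The fingers move at their own pace and stop on an object; FORCE is the grip in N (left out, the last holds). Time passes only in rows, so rows that do not move let the fingers close. It prints the time, the measured TCP pose, the force, the opening and the grip force at its end. Input that does not fit is refused with a message, and nothing moves.
- bot.get_obs(): the state, without advancing time (a new reading comes with each control period).
- bot.read_camera(name): name is "side" or "top" or "wrist"; returns the picture (384x512x3 uint8, blue, green, red); there is no depth.
- bot.camera_info(name): a dict with "vertical_fov" (degrees; the focal length in pixels is half the picture's height over the tangent of half this angle, whatever the lens; pixels are square), "cx", "cy" (the principal point, pixels), "view" (4x4, takes a point from world to camera coordinates); the wrist camera has in their place "hand_eye" (4x4, takes a point from camera to tool coordinates, whose origin is the TCP and whose axes are the flange's). Camera axes: x right, y up, looking along -z (the intrinsics and any distortion apply to the point x, -y, -z); pixel columns grow to the right and rows downward; lengths in m; the calibration is good to about 2 mm. A picture is of the moment at which its call begins: read the wrist's pose just before it. camera_info takes no time and is no camera call.
- bot.hand_in(): hands the job in; it is judged then, once.
The state is a dict: "t": time; "q": joint angles; "joint_vel": joint speeds; "joint_torque": joint torques, N m; "eef_pos": TCP position; "tool_rot": TCP orientation; "contact_force": force on the tool from outside, world axes, zero at the start; "torque": the same for the moment, N m; "gripper_width": opening from 0.0 (shut) to 1.0 (fully open); "grasp_force": force on a finger pad.
Only numpy, scipy, OpenCV 4.12 (cv2) and the standard library are available. Lean on these libraries where they do the work, as an engineer would, in place of code of your own. Each camera call takes 0.05 s, during which the arm holds its last target. There are 200 camera calls.

## Task

Get every raking lamp on the sanding table ready for use: load it with the cell of its own size, flat end pushed back against the coil spring and button end dropped in at the fixed contact so that it lies flat in its bay, put that lamp's own cover on, squarely over the bay and sitting flat on the base all round, and slide its thumb switch fully forward, towards the lens, to on. A cell or cover whose lamp is not on the table is a spare, and the sander, the sanding block and the board must be left where they are.

Things in the scene. Friction and masses are not known exactly. Their poses are not given: they have to be found in the camera images.
- lamp_big: Raking lamp for the fattest cell; magnets hold it down (slides at about 12 N); may be absent. In mm. Origin: on the table under the middle of its open bay; x from spring end to lens. Base plate 8 thick, 54 wide, x -52.25 to 94.25. End blocks 6 thick, 41 wide, outer faces at x = -45.75 (spring, 24.5 high above the plate) and 45.75 (contact, 19.5 high). Head x 54.25 to 94.25, 51 wide, top at z 49.5.
- lamp_big_seat (a point): Where the middle of the seated cell lies in lamp_big: 24.5 above the table, 30.75 from the fixed contact; axes as the lamp. The spring's cap (disc, radius 7, on the cell's axis) stands free 55.5 from the contact, 6 less than the cell's length, and yields 16 towards -x (1 N, then 0.25 N per mm). Ribs beside the cell rise 10 above the plate: fingers stay above them.
- lamp_big_switch (a joint): Thumb switch on that lamp's head: 0 = off (nearest the bay) to 0.012 m = on (slid along the lamp's +x, towards the lens); 1.2 N of friction, stays where it is left.
- lamp_big_thumb (a point): Middle of the top of the black thumb piece of that switch, 12 (x) by 14 (y), standing 9 above the head's top; moves with it.
- cell_big: Loose round cell, the fattest: diameter 33, length 61.5 over all including the button (radius 6.3, 2 high); white with a black band near the steel button end; about 140 g; lies on its side and may roll. Origin at its middle on its axis; x from the flat end to the button.
- cell_big_button (a point): Face of the button of cell_big, on the axis, 30.75 from its middle.
- cover_big: Loose black plastic cap, open below, cover of lamp_big: outside 100.5 (x) by 50 (y) by 38.5 high, walls and top 2.5 thick, grey ribs across the middle of the top; drops over the end blocks and cell with 2 to spare on each side, either way round, and rests on the base plate, its origin then 8 above that of the lamp; about 50 g. Origin: middle of the plane of its lower rim; z up.
- lamp_mid: Raking lamp for the short, medium-thick cell; magnets hold it down (slides at about 12 N); may be absent. In mm. Origin: on the table under the middle of its open bay; x from spring end to lens. Base plate 8 thick, 47 wide, x -46.5 to 88.5. End blocks 6 thick, 34 wide, outer faces at x = -40 (spring, 21 high above the plate) and 40 (contact, 16 high). Head x 48.5 to 88.5, 44 wide, top at z 42.5.
- lamp_mid_seat (a point): Where the middle of the seated cell lies in lamp_mid: 21 above the table, 25 from the fixed contact; axes as the lamp. The spring's cap (disc, radius 6, on the cell's axis) stands free 44 from the contact, 6 less than the cell's length, and yields 16 towards -x (1 N, then 0.25 N per mm). Ribs beside the cell rise 6.5 above the plate: fingers stay above them.
- lamp_mid_switch (a joint): Thumb switch on that lamp's head: 0 = off (nearest the bay) to 0.012 m = on (slid along the lamp's +x, towards the lens); 1.2 N of friction, stays where it is left.
- lamp_mid_thumb (a point): Middle of the top of the black thumb piece of that switch, 12 (x) by 14 (y), standing 9 above the head's top; moves with it.
- cell_mid: Loose round cell, the short, medium-thick: diameter 26, length 50 over all including the button (radius 4.9, 2 high); white with a black band near the steel button end; about 70 g; lies on its side and may roll. Origin at its middle on its axis; x from the flat end to the button.
- cell_mid_button (a point): Face of the button of cell_mid, on the axis, 25 from its middle.
- cover_mid: Loose black plastic cap, open below, cover of lamp_mid: outside 89 (x) by 43 (y) by 31.5 high, walls and top 2.5 thick, grey ribs across the middle of the top; drops over the end blocks and cell with 2 to spare on each side, either way round, and rests on the base plate, its origin then 8 above that of the lamp; about 40 g. Origin: middle of the plane of its lower rim; z up.
- lamp_slim: Raking lamp for the thin and longest cell; magnets hold it down (slides at about 12 N); may be absent. In mm. Origin: on the table under the middle of its open bay; x from spring end to lens. Base plate 8 thick, 39.5 wide, x -54 to 96. End blocks 6 thick, 26.5 wide, outer faces at x = -47.5 (spring, 17.25 high above the plate) and 47.5 (contact, 12.25 high). Head x 56 to 96, 38 wide, top at z 35.
- lamp_slim_seat (a point): Where the middle of the seated cell lies in lamp_slim: 17.25 above the table, 32.5 from the fixed contact; axes as the lamp. The spring's cap (disc, radius 5, on the cell's axis) stands free 59 from the contact, 6 less than the cell's length, and yields 16 towards -x (1 N, then 0.25 N per mm). Ribs beside the cell rise 2.75 above the plate: fingers stay above them.
- lamp_slim_switch (a joint): Thumb switch on that lamp's head: 0 = off (nearest the bay) to 0.012 m = on (slid along the lamp's +x, towards the lens); 1.2 N of friction, stays where it is left.
- lamp_slim_thumb (a point): Middle of the top of the black thumb piece of that switch, 12 (x) by 14 (y), standing 9 above the head's top; moves with it.
- cell_slim: Loose round cell, the thin and longest: diameter 18.5, length 65 over all including the button (radius 3.5, 2 high); white with a black band near the steel button end; about 50 g; lies on its side and may roll. Origin at its middle on its axis; x from the flat end to the button.
- cell_slim_button (a point): Face of the button of cell_slim, on the axis, 32.5 from its middle.
- cover_slim: Loose black plastic cap, open below, cover of lamp_slim: outside 104 (x) by 35.5 (y) by 24 high, walls and top 2.5 thick, grey ribs across the middle of the top; drops over the end blocks and cell with 2 to spare on each side, either way round, and rests on the base plate, its origin then 8 above that of the lamp; about 35 g. Origin: middle of the plane of its lower rim; z up.
- sander: Bystander: teal and black orbital sander standing on its pad (125 across, 150 high) with a dust box; origin under the pad.
- sanding_block: Bystander: cork sanding block 110 x 62 x 30, origin under its middle.
- board: Bystander: pale wooden board 160 x 100 x 20, origin under its middle.

How it is judged:
By the outcome, as a careful person would: the job done as asked, in the order asked, and still so for the second after the job is handed in, with the robot touching nothing.
Of lamp_big, lamp_mid, lamp_slim only 2 to 3 are there at a start; the rules pass over those that are not, and their reading is None.
At some moment in a run one of cover_big, cover_mid, cover_slim, cell_big, cell_mid, cell_slim may be knocked a few centimetres aside while the robot is not near it.
Once in a run the grip may slacken for a moment while it holds something.
It also fails if it takes over 210 s, if anything falls off the work surface, if the arm or the gripper's body presses on something with over 40 N, if the wrist force passes 120 N, or if a joint passes its speed limit or range.

## Working session

There is one attempt and no reset: what is moved stays moved. The work goes in short steps, Python scripts to look and compute and a shell command to move; the robot and the scene stay as the last step left them, time stands still between calls to the robot, and variables do not carry over. Pictures are saved under pics/ and viewed, at most 14 in all, crops included, and the job is handed in when it is done.

```bash
ls; mkdir -p pics; python3 - <<'E'
from station import bot
import cv2,json,numpy as np
for n in("top","side","wrist"):
    i=bot.camera_info(n);print(n,{k:np.round(v,4).tolist() if not isinstance(v,str) else v for k,v in i.items()})
o=bot.get_obs();print(o["t"],o["eef_pos"],o["tool_rot"],o["gripper_width"])
for n in("top","side"):
    cv2.imwrite(f"pics/{n}0.png",bot.read_camera(n))
a=cv2.resize(cv2.imread("pics/top0.png"),(800,600),interpolation=cv2.INTER_CUBIC);cv2.imwrite("pics/top0b.png",a)
E
```

```text
nudge.py
pics
station.py
top {'vertical_fov': 54.4554, 'cx': 261.9265, 'cy': 193.5482, 'view': [[-0.0004, -1.0, -0.0043, 0.0106], [0.9822, -0.0012, 0.1876, -0.5088], [-0.1876, -0.0041, 0.9822, -1.1676], [0.0, 0.0, 0.0, 1.0]]}
side {'vertical_fov': 47.4809, 'cx': 254.6529, 'cy': 198.342, 'view': [[-0.8326, -0.5538, -0.0016, 0.409], [0.2707, -0.4096, 0.8712, -0.1813], [-0.4832, 0.7249, 0.491, -1.254], [0.0, 0.0, 0.0, 1.0]]}
wrist {'vertical_fov': 66.5671, 'cx': 258.0998, 'cy': 186.9182, 'hand_eye': [[0.0018, 0.9508, 0.3099, 0.0779], [1.0, -0.0016, -0.0008, -0.0006], [-0.0002, 0.3099, -0.9508, -0.1725], [0.0, 0.0, 0.0, 1.0]]}
0.0 [ 0.20493772 -0.64246195  0.20040518] [-9.04042186e-04  9.88101956e-01  1.53797488e-01 -1.99130238e-04] 0.9967278541241106
```

View pics/top0b.png

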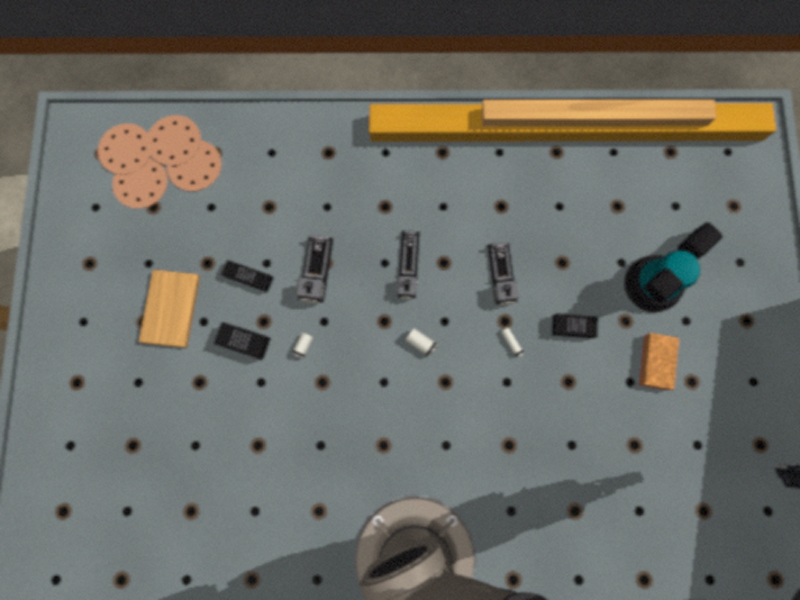

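View pics/side0.png

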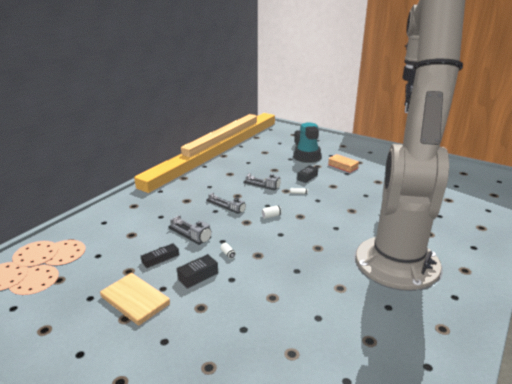

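The top view shows three lamps: big at (316,268), slim at (408,265) and mid at (502,272), all with the lens towards the robot. The covers are at (247,275), (242,340) and (575,326). The cells are at (303,345), (421,341) and (512,341). The side view agrees with this.

```bash
cat > h.py <<'E'
from station import bot
import numpy as np, cv2
from scipy.spatial.transform import Rotation as R
def pose():
    o=bot.get_obs(); w,x,y,z=o["tool_rot"]; T=np.eye(4); T[:3,:3]=R.from_quat([x,y,z,w]).as_matrix(); T[:3,3]=o["eef_pos"]; return T
def cam(name,T=None):
    i=bot.camera_info(name); f=192/np.tan(np.radians(i["vertical_fov"])/2)
    C=np.linalg.inv(np.array(i["view"])) if "view" in i else (pose() if T is None else T)@np.array(i["hand_eye"])
    return f,i["cx"],i["cy"],C
def unproj(c,uv,z):
    f,cx,cy,C=c; uv=np.atleast_2d(uv).astype(float)
    d=np.c_[(uv[:,0]-cx)/f,-(uv[:,1]-cy)/f,-np.ones(len(uv))]@C[:3,:3].T
    return C[:3,3]+d*((z-C[2,3])/d[:,2])[:,None]
def proj(c,P):
    f,cx,cy,C=c; q=(np.atleast_2d(P)-C[:3,3])@C[:3,:3]
    return np.c_[cx+f*q[:,0]/-q[:,2],cy-f*q[:,1]/-q[:,2]]
def yaw(T=None):
    T=pose() if T is None else T; return np.arctan2(T[1,0],T[0,0])
def delta(p,psi=None):
    """tool-axes shift to world p (in present axes), then turn to tool-x heading psi (mod pi)"""
    T=pose(); d=T[:3,:3].T@(np.array(p)-T[:3,3]); t=0 if psi is None else (yaw(T)-psi+np.pi/2)%np.pi-np.pi/2
    return np.round(np.r_[d,t],4)
def look(n):
    T=pose(); im=bot.read_camera("wrist"); cv2.imwrite(f"pics/{n}.png",im); np.save(f"pics/{n}.npy",T); return im,T
E
python3 - <<'E'
from h import *
c=cam("top")
for n,u,z in [("lb",(316,268),.02),("ls",(408,265),.02),("lm",(502,272),.02),("cA",(247,275),.025),("cB",(242,340),.038),("cC",(575,326),.03),("cellA",(303,345),.013),("cellB",(421,341),.016),("cellC",(512,341),.009),("sander",(655,283),.02),("block",(660,361),.03),("board",(170,308),.02)]:
    print(n,np.round(unproj(c,np.array(u)*.64,z)[0],3))
print(yaw(),delta([.55,-.05,.45],0), bot.get_obs()["q"])
E
python3 - <<'E'
from h import *
print(delta([.56,-.22,.20],0))
E
```

```text
[ 0.4667 -0.2947  0.001   0.3088]
```

Careful with the scale: shifts go in shares of 50 mm. That gives: -0.0246 m is -0.492, 0.0389 m is 0.778.

```bash
echo '[[0.778,-0.492,0,0,1],[0.778,-0.492,0,0,1],[0.778,-0.492,0,0,1],[0.778,-0.492,0,0,1],[0.778,-0.492,0,0,1],[0.778,-0.492,0,0,1],[0.778,-0.492,0,0,1],[0.778,-0.492,0,0,1],[0.778,-0.492,0,0,1],[0.778,-0.492,0,0,1],[0.778,-0.492,0,0,1],[0.778,-0.492,0,0,1],[0,0,0,0.103,1],[0,0,0,0.103,1],[0,0,0,0.103,1],[0,0,0,0,1],[0,0,0,0,1]]' | python3 nudge.py
python3 - <<'E'
from h import *
print(delta([.56,-.22,.20],0), bot.get_obs()["q"])
look("w1")
E
```

```text
t: 1.8
eef_pos: [0.5599, -0.2199, 0.2011]
tool_rot: [-0.0, 1.0, 0.001, -0.0]
contact_force: [-0.2, 0.1, -0.4]
gripper_width: 1.002
grasp_force: 0.0
[0.0001 0.0001 0.0011 0.0025] [ 0.36924638  0.36209325 -0.12687721  1.7307214   0.05171662  1.05255681
 -1.34343426]
```

View pics/w1.png

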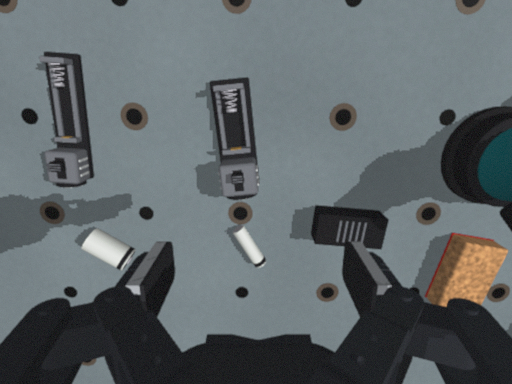

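The wrist view shows lamp_slim at about (70,120), lamp_mid at (234,140), the big cell at (108,249), the slim cell at (250,246) and the mid cover at (350,227). Both cells have their button at the lower right. I'll fit outlines to get precise poses.

```bash
cat >> h.py <<'E'
from scipy.optimize import minimize
mm=1e-3
D=dict(big=dict(pw=54,x0=-52.25,hx=54.25,x1=94.25,hw=51,hz=49.5,R=16.5,L=61.5,cov=(100.5,50,38.5)),
 mid=dict(pw=47,x0=-46.5,hx=48.5,x1=88.5,hw=44,hz=42.5,R=13,L=50,cov=(89,43,31.5)),
 slim=dict(pw=39.5,x0=-54,hx=56,x1=96,hw=38,hz=35,R=9.25,L=65,cov=(104,35.5,24)))
def box(a,b,w,z0,z1): return np.array([[x,y,z] for x in(a,b) for y in(-w/2,w/2) for z in(z0,z1)])*mm
def model(kind,s,z0=0.):
    """points whose hull is the outline, sign(+1 dark inside), keep(x in mm) range of samples used"""
    d=D[s]
    if kind=="lamp": return box(d["x0"],d["x1"],d["pw"],0,8)+[0,0,z0],1,(-1e9,d["hx"]-6)
    if kind=="cover": return box(-d["cov"][0]/2,d["cov"][0]/2,d["cov"][1],0,d["cov"][2])+[0,0,z0],1,(-1e9,1e9)
    t=np.linspace(0,2*np.pi,48); L=d["L"]
    P=np.array([[x,d["R"]*np.cos(a),d["R"]*np.sin(a)+d["R"]] for x in(-L/2,L/2-2) for a in t])*mm
    return P+[0,0,z0],-1,(-1e9,L*0.15)
def outline(c,M,p):
    ca,sa=np.cos(p[2]),np.sin(p[2]); W=np.c_[p[0]+ca*M[:,0]-sa*M[:,1],p[1]+sa*M[:,0]+ca*M[:,1],M[:,2]]
    h=cv2.convexHull(proj(c,W).astype(np.float32),returnPoints=False)[:,0]
    return proj(c,W[h]),M[h]
def score(p,g,c,M,sg,keep,mask):
    u,m=outline(c,M,p); n=np.roll(u,-1,0)-u; s=0;k=0
    cen=u.mean(0); Q=[];N=[]
    for i in range(len(u)):
        l=np.linalg.norm(n[i]); 
        if l<.3: continue
        t=(np.arange(max(1,int(l)))+.5)/max(1,int(l)); xm=m[i,0]+t*(m[(i+1)%len(m),0]-m[i,0])
        q=u[i]+t[:,None]*n[i]; nn=np.array([n[i,1],-n[i,0]])/l
        if nn@(u[i]+n[i]/2-cen)<0: nn=-nn
        ok=(xm/mm>keep[0])&(xm/mm<keep[1]); Q.append(q[ok]);N.append(np.repeat(nn[None],ok.sum(),0))
    Q=np.vstack(Q).astype(np.float32);N=np.vstack(N).astype(np.float32)
    f=lambda P:cv2.remap(g,P[:,:1].copy(),P[:,1:].copy(),cv2.INTER_LINEAR)[:,0]
    d=sg*(f(Q+1.5*N)-f(Q-1.5*N)); return -np.clip(d,-20,60).mean()
def fit(im,c,kind,s,p0,z0=0.,span=.012):
    M,sg,keep=model(kind,s,z0); g=cv2.GaussianBlur(cv2.cvtColor(im,cv2.COLOR_BGR2GRAY),(0,0),.7).astype(np.float32)
    S=lambda p:score(p,g,c,M,sg,keep,None)
    G=[(S((p0[0]+a,p0[1]+b,p0[2]+t)),a,b,t) for a in np.arange(-span,span+1e-6,.003) for b in np.arange(-span,span+1e-6,.003) for t in np.arange(-.3,.31,.06)]
    b=min(G); x=np.array(p0)+b[1:]
    sc=np.array([.002,.002,.03])
    for _ in range(2):
        r=minimize(lambda v:S(x+v*sc),np.zeros(3),method="Nelder-Mead",options=dict(initial_simplex=np.vstack([np.zeros(3),np.eye(3)*.7]),xatol=.01,fatol=.01)); x=x+r.x*sc
    return np.r_[x,-r.fun]
def draw(im,c,kind,s,p,z0=0.):
    M,_,_=model(kind,s,z0); u,_=outline(c,M,p); cv2.polylines(im,[np.int32(u*16)],True,(0,255,0),1,cv2.LINE_AA,4)
E
python3 - <<'E'
from h import *
im=cv2.imread("pics/w1.png");c=cam("wrist",np.load("pics/w1.npy"))
o=im.copy();pi=np.pi
for k,s,uv,h,z in [("lamp","mid",(237,60+70),pi,0.01),("lamp","slim",(68,120),pi,.01),("cell","slim",(250,246),-2.,.009),("cell","big",(108,249),-2.5,.016),("cover","mid",(350,225),1.57,.03)]:
    p=unproj(c,uv,z)[0]; 
    b=None
    for hh in ([h] if k=="lamp" else [h-.5,h,h+.5]):
        r=fit(im,c,k,s,(p[0],p[1],hh),span=.018 if k=="lamp" else .012)
        if b is None or r[3]>b[3]: b=r
    print(k,s,np.round(b,4)); draw(o,c,k,s,b)
cv2.imwrite("pics/w1d.png",cv2.resize(o[30:290],(800,406)))
E
```

```text
lamp mid [ 0.593  -0.1909  3.2342 46.7353]
lamp slim [6.12700e-01 1.13000e-02 3.07950e+00 4.95612e+01]
cell slim [ 0.4261 -0.2104 -2.6339 59.8967]
cell big [ 4.29300e-01 -1.65000e-02 -2.18460e+00  3.55527e+01]
cover mid [ 0.4654 -0.3407  1.4905 53.0475]
```

View pics/w1d.png

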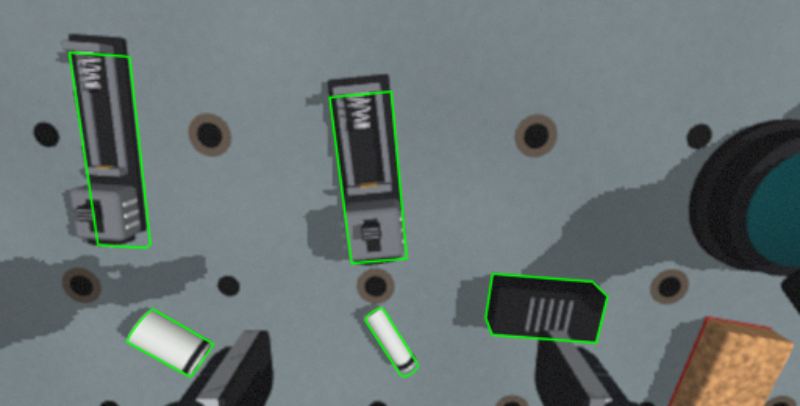

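Cells and the mid cover fit well. The lamp fits slid along x, so I'll check a zoomed crop with a corrected start.

```bash
python3 - <<'E'
from h import *
im=cv2.imread("pics/w1.png");c=cam("wrist",np.load("pics/w1.npy"))
o=cv2.resize(im[40:210,20:280],None,fx=3,fy=3,interpolation=cv2.INTER_CUBIC)
S=np.array([3,3]);off=np.array([20,40])
for s,p0 in(("mid",(.608,-.189,3.234)),("slim",(.628,.0135,3.08))):
    r=fit(im,c,"lamp",s,p0,span=.006); print(s,np.round(r,4))
    M,_,_=model("lamp",s);u,_=outline(c,M,r);cv2.polylines(o,[np.int32((u-off+.5)*3)],True,(0,255,0),1)
cv2.imwrite("pics/w1e.png",o)
E
```

```text
mid [ 0.6047 -0.1898  3.2441 55.6024]
slim [6.25200e-01 1.07000e-02 3.07350e+00 5.62952e+01]
```

View pics/w1e.png

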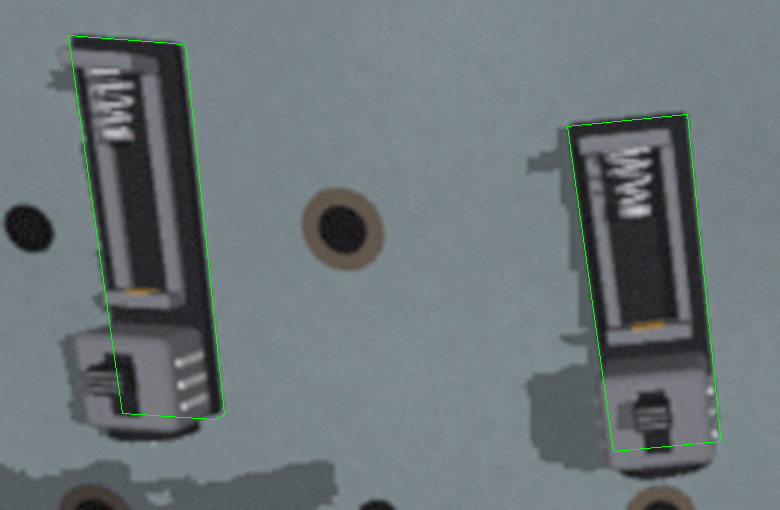

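```bash
echo '[[0.7,-0.65,0,0,1],[0.7,-0.65,0,0,1],[0.7,-0.65,0,0,1],[0.7,-0.65,0,0,1],[0,0,0,-0.15,1],[0,0,0,-0.15,1],[0,0,0,-0.15,1],[0,0,0,-0.15,1],[0,0,0,-0.15,1],[0,0,0,-0.15,1],[0,0,0,-0.15,1],[0,0,0,-0.15,1],[0,0,0,-0.15,1],[0,0,0,-0.15,1]]' | python3 nudge.py >/dev/null
echo '[[0,0,0,-0.15,1],[0,0,0,-0.15,1],[0,0,0,-0.15,1],[0,0,0,-0.15,1],[0,0,0,-0.15,1],[0,0,0,-0.15,1],[0,0,0,-0.15,1],[0,0,0,-0.15,1],[0,0,0,-0.15,1],[0,0,0,-0.15,1],[0,0,0,-0.14,1],[0,0,0,0,1],[0,0,0,0,1]]' | python3 nudge.py
python3 - <<'E'
from h import *
im,T=look("w2");c=cam("wrist",T);print(yaw(T))
for k,s,p0 in(("lamp","mid",(.6047,-.1898,3.244)),("lamp","slim",(.6252,.0107,3.0735))):
    r=fit(im,c,k,s,p0,span=.006); print(s,np.round(r,4), np.round((r[:3]-p0)*1e3,1)); draw(im,c,k,s,r)
cv2.imwrite("pics/w2d.png",cv2.resize(im,(800,600)))
E
```

```text
t: 4.55
eef_pos: [0.7001, -0.0904, 0.2013]
tool_rot: [-0.0, 0.003, 1.0, 0.0]
contact_force: [0.1, -0.1, 0.6]
gripper_width: 1.001
grasp_force: 0.0
3.13643714967781
mid [ 0.6049 -0.1897  3.2459 53.9275] [0.2 0.1 1.9]
slim [6.25300e-01 1.07000e-02 3.07960e+00 5.26514e+01] [ 0.1 -0.   6.1]
```

View pics/w2d.png

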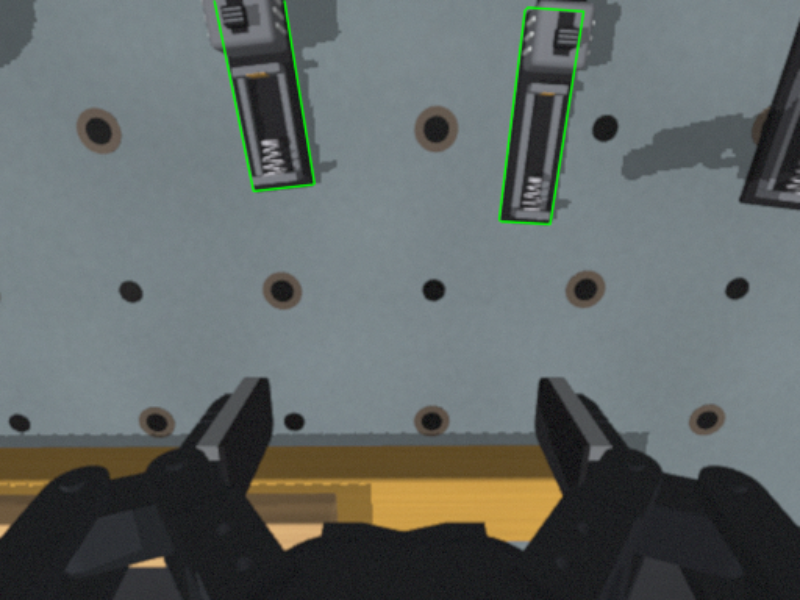

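The second view from the opposite yaw agrees within 0.3 mm, so the wrist calibration bias is negligible. Next I look at the left side.

```bash
echo '[[0.35,0.9,0,0,1],[0.35,0.9,0,0,1],[0.35,0.9,0,0,1],[0.35,0.9,0,0,1],[0.35,0.9,0,0,1],[0.35,0.9,0,0,1],[0.35,0.9,0,0,1],[0.35,0.9,0,0,1],[0,0,0,0.15,1],[0,0,0,0.15,1],[0,0,0,0.15,1],[0,0,0,0.15,1],[0,0,0,0.15,1],[0,0,0,0.15,1],[0,0,0,0.15,1],[0,0,0,0.15,1],[0,0,0,0.15,1],[0,0,0,0.15,1]]' | python3 nudge.py >/dev/null
echo '[[0,0,0,0.15,1],[0,0,0,0.15,1],[0,0,0,0.15,1],[0,0,0,0.15,1],[0,0,0,0.15,1],[0,0,0,0.15,1],[0,0,0,0.15,1],[0,0,0,0.15,1],[0,0,0,0.15,1],[0,0,0,0.15,1],[0,0,0,0.136,1],[0,0,0,0,1],[0,0,0,0,1]]' | python3 nudge.py
python3 - <<'E'
from h import *
im,T=look("w3");print(yaw(T),bot.get_obs()["q"][6])
E
```

```text
t: 7.7
eef_pos: [0.5608, 0.2705, 0.2016]
tool_rot: [-0.0, 1.0, 0.003, 0.0]
contact_force: [-0.3, 0.3, -0.2]
gripper_width: 1.003
grasp_force: 0.0
0.006697000504519737 -2.20744020314074
```

View pics/w3.png

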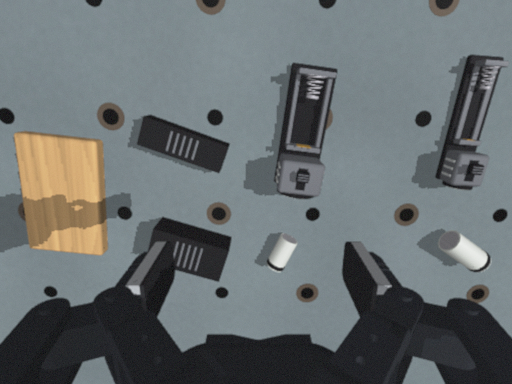

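This shows the big lamp bay at (308,108), the slim cover at (183,144), the big cover at (190,250) and the mid cell at (281,252) with its button at (274,268).

```bash
cat > m.py <<'E'
from h import *
import json,sys
def run(n,items,im=None,T=None):
    im=cv2.imread(f"pics/{n}.png");T=np.load(f"pics/{n}.npy");c=cam("wrist",T);out={}
    for k,s,uv,hs,z in items:
        p=unproj(c,uv,z)[0]; r=max((fit(im,c,k,s,(p[0],p[1],h),span=.009) for h in hs),key=lambda r:r[3])
        print(k,s,np.round(r,4)); draw(im,c,k,s,r)
    cv2.imwrite(f"pics/{n}d.png",cv2.resize(im,None,fx=1.5,fy=1.5))
E
python3 - <<'E'
from m import *
run("w3",[("lamp","big",(308,108),[3.05],.01),("lamp","slim",(474,100),[3.0735],.01),("cover","slim",(183,142),[1.0,1.4],.024),("cover","big",(192,242),[1.0,1.4],.035),("cell","mid",(282,251),[2.5,3.0],.013),("cell","big",(464,249),[-2.18],.016)])
E
```

```text
lamp big [ 0.6157  0.2114  3.0247 54.2539]
lamp slim [6.26000e-01 1.05000e-02 3.07990e+00 5.13717e+01]
cover slim [ 0.5767  0.3619  1.2241 53.3361]
cover big [ 0.4346  0.3627  1.2456 46.8065]
cell mid [ 0.4161  0.24    2.7136 50.8021]
cell big [ 4.20000e-01 -3.19000e-02 -2.18220e+00  3.22146e+01]
```

View pics/w3d.png

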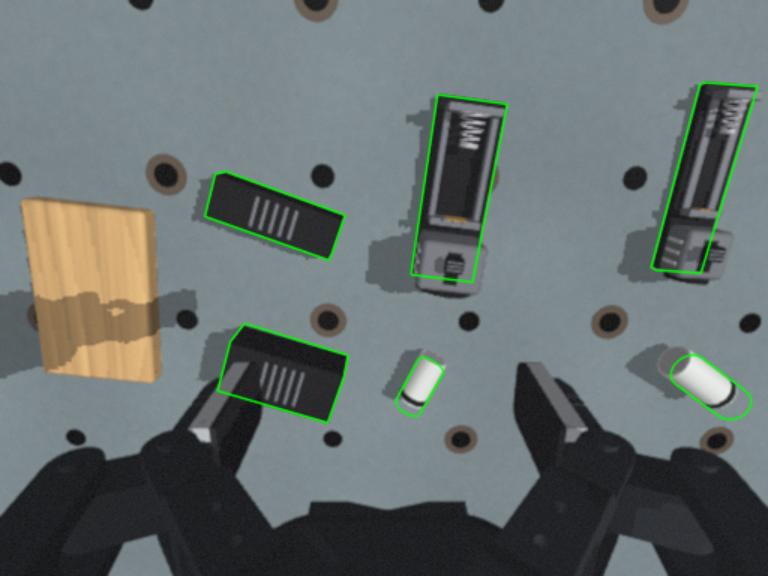

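In the tool's units: -0.03 m is -0.6, 0.03 m is 0.6.

```bash
echo '[[-0.6,0,0.7,0,0.306],[-0.6,0,0.7,0,0.306],[0,0,0.9,0,0.306],[0,0,0.9,0,0.306],[0,0,0.6,0,0.306],[0,0,0,0,0.306],[0,0,0,0,0.306]]' | python3 nudge.py 
for i in 1; do echo '[[0,0,0.1,0,0.306],[0,0,0,0,0.306]]' | python3 nudge.py; echo '[[0,0,0.04,0,0.306],[0,0,0,0,0.306]]' | python3 nudge.py;echo '[[0,0,0.04,0,0.306],[0,0,0,0,0.306]]' | python3 nudge.py;echo '[[0,0,0.02,0,0.306],[0,0,0,0,0.306]]' | python3 nudge.py; done | egrep 'eef|contact|width'
```

```text
t: 8.45
eef_pos: [0.501, 0.2702, 0.0118]
tool_rot: [-0.0, 1.0, 0.002, -0.0]
contact_force: [0.1, 1.2, 0.4]
gripper_width: 0.308
grasp_force: 0.0
eef_pos: [0.5019, 0.2706, 0.0078]
contact_force: [0.2, -0.8, -0.7]
gripper_width: 0.307
eef_pos: [0.5013, 0.2702, 0.005]
contact_force: [-0.3, -0.4, -0.6]
gripper_width: 0.303
eef_pos: [0.5008, 0.2699, 0.0023]
contact_force: [-0.8, -0.2, 0.2]
gripper_width: 0.306
eef_pos: [0.5008, 0.2699, 0.0013]
contact_force: [0.4, 0.3, -0.5]
gripper_width: 0.306
```

```bash
for i in 1; do echo '[[0,0,0.02,0,0.306],[0,0,0,0,0.306]]' | python3 nudge.py; echo '[[0,0,0.02,0,0.306],[0,0,0,0,0.306]]' | python3 nudge.py;echo '[[0,0,0.02,0,0.306],[0,0,0,0,0.306]]' | python3 nudge.py;echo '[[0,0,0.02,0,0.306],[0,0,0,0,0.306]]' | python3 nudge.py; done | egrep 'eef|contact'
```

```text
eef_pos: [0.5008, 0.27, 0.0002]
contact_force: [-0.3, 0.4, -1.5]
eef_pos: [0.5008, 0.27, -0.0007]
contact_force: [-0.1, -1.1, -0.2]
eef_pos: [0.5008, 0.27, -0.0017]
contact_force: [-0.5, -1.4, -0.1]
eef_pos: [0.5008, 0.27, -0.0027]
contact_force: [0.2, -0.4, -0.0]
```

```bash
for i in 1; do echo '[[0,0,0.02,0,0.306],[0,0,0,0,0.306]]' | python3 nudge.py; echo '[[0,0,0.02,0,0.306],[0,0,0,0,0.306]]' | python3 nudge.py;echo '[[0,0,0.02,0,0.306],[0,0,0,0,0.306]]' | python3 nudge.py; done | egrep 'eef|contact'
```

```text
eef_pos: [0.5008, 0.27, -0.0037]
contact_force: [-0.3, -0.2, -0.5]
eef_pos: [0.5008, 0.2699, -0.0047]
contact_force: [0.6, 0.2, -0.7]
eef_pos: [0.5008, 0.27, -0.0057]
contact_force: [0.2, -0.7, -0.7]
```

```bash
for i in 1; do echo '[[0,0,0.02,0,0.306],[0,0,0,0,0.306]]' | python3 nudge.py; echo '[[0,0,0.02,0,0.306],[0,0,0,0,0.306]]' | python3 nudge.py; done | egrep 'eef|contact'
python3 - <<'E'
from h import *
im,T=look("w4");cv2.imwrite("pics/w4.png",im[150:384])
E
```

```text
eef_pos: [0.5008, 0.27, -0.0067]
contact_force: [-0.4, -0.1, 0.8]
eef_pos: [0.5008, 0.27, -0.0077]
contact_force: [-0.2, -0.5, -0.6]
```

View pics/w4.png

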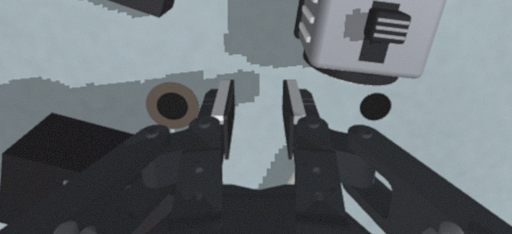

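The picture puts the fingertips about 40 mm behind the TCP: the gap between them is 52 px for 26 mm. That matches the lack of table contact so far. I'll check it by touch on a clear spot.

In the tool's units: -0.045 m is -0.9, 0.03 m is 0.6.

```bash
echo '[[0,0,-0.9,0,0.306],[-0.2,0.6,0,0,0.306],[-0.2,0.6,0,0,0.306],[-0.2,0.6,0,0,0.306],[-0.2,0.6,0,0,0.306],[-0.2,0.6,0,0,0.306],[0,0,0.6,0,0.306],[0,0,0.26,0,0.306],[0,0,0,0,0.306],[0,0,0,0,0.306]]' | python3 nudge.py |egrep 'eef|contact'
for i in 1; do echo '[[0,0,0.02,0,0.306],[0,0,0.02,0,0.306],[0,0,0,0,0.306]]' | python3 nudge.py; echo '[[0,0,0.02,0,0.306],[0,0,0.02,0,0.306],[0,0,0,0,0.306]]' | python3 nudge.py; echo '[[0,0,0.02,0,0.306],[0,0,0.02,0,0.306],[0,0,0,0,0.306]]' | python3 nudge.py;  echo '[[0,0,0.02,0,0.306],[0,0,0.02,0,0.306],[0,0,0,0,0.306]]' | python3 nudge.py; done | egrep 'eef|contact'
python3 - <<'E'
from h import *
# side-camera silhouette: save crop round TCP
im=bot.read_camera("side"); u=proj(cam("side"),pose()[:3,3])[0]; print(u)
x,y=np.int32(u); cv2.imwrite("pics/s1.png",cv2.resize(im[max(0,y-90):y+40,max(0,x-70):x+70],None,fx=4,fy=4,interpolation=cv2.INTER_CUBIC))
E
```

```text
eef_pos: [0.4516, 0.1208, -0.0055]
contact_force: [-0.3, 0.0, 0.1]
eef_pos: [0.4518, 0.1202, -0.0072]
contact_force: [-0.3, 0.2, 0.2]
eef_pos: [0.4514, 0.1198, -0.0097]
contact_force: [-0.4, -1.0, -0.2]
eef_pos: [0.4513, 0.1197, -0.0118]
contact_force: [0.2, -0.4, -0.2]
eef_pos: [0.4513, 0.1198, -0.0138]
contact_force: [0.4, -0.5, -0.3]
[244.25265607 235.99603083]
```

View pics/s1.png

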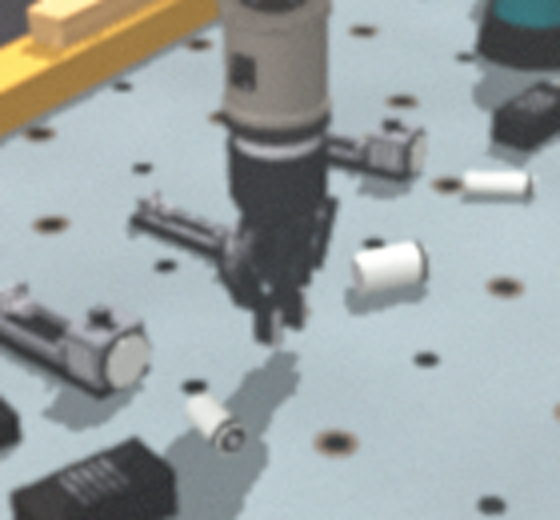

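Careful with the scale: shifts go in shares of 50 mm. That gives: 0.001 m is 0.02.

```bash
for i in 1; do for k in 1 2 3; do :; done; echo '[[0,0,0.02,0,0.306],[0,0,0.02,0,0.306],[0,0,0,0,0.306]]' | python3 nudge.py; echo '[[0,0,0.02,0,0.306],[0,0,0.02,0,0.306],[0,0,0,0,0.306]]' | python3 nudge.py; echo '[[0,0,0.02,0,0.306],[0,0,0.02,0,0.306],[0,0,0,0,0.306]]' | python3 nudge.py;  echo '[[0,0,0.02,0,0.306],[0,0,0.02,0,0.306],[0,0,0,0,0.306]]' | python3 nudge.py; done | egrep 'eef|contact'
```

```text
eef_pos: [0.4513, 0.1198, -0.0157]
contact_force: [-0.4, 1.1, -0.3]
eef_pos: [0.4513, 0.1198, -0.0177]
contact_force: [-0.7, -0.3, -0.5]
eef_pos: [0.4513, 0.1198, -0.0197]
contact_force: [-0.4, -0.3, 0.0]
eef_pos: [0.4513, 0.1198, -0.0217]
contact_force: [-0.5, -0.1, 0.7]
```

```bash
for i in 1; do echo '[[0,0,0.02,0,0.306],[0,0,0.04,0,0.306],[0,0,0.02,0,0.306],[0,0,0,0,0.306]]' | python3 nudge.py; echo '[[0,0,0.02,0,0.306],[0,0,0.02,0,0.306],[0,0,0,0,0.306]]' | python3 nudge.py; echo '[[0,0,0.02,0,0.306],[0,0,0.02,0,0.306],[0,0,0,0,0.306]]' | python3 nudge.py;  echo '[[0,0,0.02,0,0.306],[0,0,0.02,0,0.306],[0,0,0,0,0.306]]' | python3 nudge.py; echo '[[0,0,0.02,0,0.306],[0,0,0.02,0,0.306],[0,0,0,0,0.306]]' | python3 nudge.py; done | egrep 'eef|contact'
```

```text
eef_pos: [0.4513, 0.1198, -0.0258]
contact_force: [-0.3, 0.4, -0.6]
eef_pos: [0.4513, 0.1198, -0.0277]
contact_force: [-0.0, 0.3, 0.3]
eef_pos: [0.4513, 0.1198, -0.0297]
contact_force: [0.3, 0.1, 0.2]
eef_pos: [0.4515, 0.1198, -0.0301]
contact_force: [-5.5, -2.1, 25.6]
eef_pos: [0.4515, 0.1198, -0.0303]
contact_force: [-14.0, -3.1, 54.1]
```

Contact comes at eef z = −0.030, so the real fingertips sit 30 mm behind the reported TCP at this opening. I'll use that offset from here on, and start with the mid cell.

```bash
echo '[[0,0,-0.8,0,0.6],[0,0,-0.9,0,0.6],[0,0,-0.9,0,0.6],[0,0,-0.4,0,0.6],[0,0,0,0,0.6]]' | python3 nudge.py |egrep 'eef|contact'
python3 - <<'E'
from h import *
print(delta([.371,.261,.12],-.428))
E
```

```text
eef_pos: [0.4538, 0.1206, 0.1196]
contact_force: [-0.2, -0.7, -0.1]
[-0.0823 -0.1407 -0.0006  0.4314]
```

In the tool's units: -0.0352 m is -0.704, -0.0206 m is -0.412.

```bash
echo '[[-0.412,-0.704,0,0,0.6],[-0.412,-0.704,0,0,0.6],[-0.412,-0.704,0,0,0.6],[-0.412,-0.704,0,0,0.6],[0,0,0,0.144,0.6],[0,0,0,0.144,0.6],[0,0,0,0.144,0.6],[0,0,0,0,0.6],[0,0,0,0,0.6]]' | python3 nudge.py |egrep 'eef|contact'
python3 - <<'E'
from m import *
im,T=look("w5");c=cam("wrist",T);u=proj(c,[.416,.24,.013])[0];print(u)
run("w5",[("cell","mid",u,[2.5,2.71,2.9],.013)])
E
```

```text
eef_pos: [0.368, 0.26, 0.1157]
contact_force: [-0.0, 0.2, -0.3]
[255.4997993  121.22587772]
cell mid [ 0.4241  0.2375  2.7305 49.2614]
```

View pics/w5d.png

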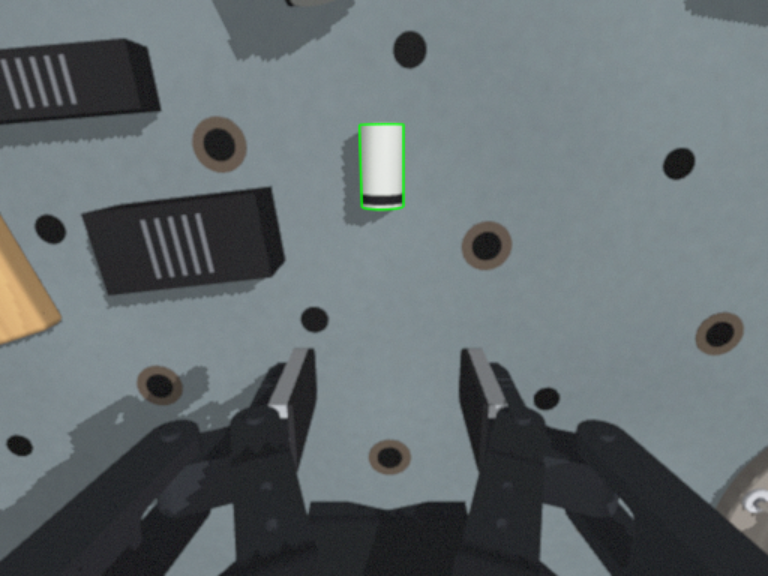

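The fit is now tight around the mid cell at display (382,166), with the button at the bottom. Grasping it.

```bash
python3 - <<'E'
from h import *
print(delta([.4241,.2375,-.0215],-.4111))
E
```

```text
[ 0.0603 -0.0026  0.1373 -0.0137]
```

```bash
echo '[[0.602,-0.026,0,-0.0137,0.6],[0.604,-0.026,0,0,0.6],[0,0,0.9,0,0.6],[0,0,0.9,0,0.6],[0,0,0.7,0,0.6],[0,0,0.246,0,0.6],[0,0,0,0,0.6]]' | python3 nudge.py |egrep 'eef|contact'
echo '[[0,0,0,0,0.2],[0,0,0,0,0.15],[0,0,0,0,0.1],[0,0,0,0,0.1],[0,0,0,0,0.1]]' | python3 nudge.py 40
echo '[[0,0,-0.3,0,0.1],[0,0,-0.9,0,0.1],[0,0,-0.9,0,0.1],[0,0,-0.5,0,0.1],[0,0,0,0,0.1]]' | python3 nudge.py
```

```text
eef_pos: [0.4234, 0.2373, -0.0222]
contact_force: [0.4, 0.1, -0.2]
t: 18.8
eef_pos: [0.4259, 0.2388, -0.0192]
tool_rot: [-0.001, 0.979, -0.206, 0.001]
contact_force: [-1.8, -0.4, 7.9]
gripper_width: 0.284
grasp_force: 39.4
t: 19.3
eef_pos: [0.4273, 0.2397, 0.1138]
tool_rot: [-0.003, 0.979, -0.206, 0.003]
contact_force: [0.5, 0.4, -0.0]
gripper_width: 0.281
grasp_force: 39.6
```

```bash
cat >> m.py <<'E'
def inhand(n,s,kind="cell",flip=np.pi,drop=.0):
    """fit of the held thing: x along the tool and height of its underside, relative to eef"""
    im,T=look(n);c=cam("wrist",T);g=cv2.GaussianBlur(cv2.cvtColor(im,cv2.COLOR_BGR2GRAY),(0,0),.7).astype(np.float32);y=yaw(T);R=[]
    for zb in np.arange(-.02,.05,.001):
        M,sg,keep=model(kind,s,T[2,3]+zb)
        for x in np.arange(-.015,.0151,.001):
            p=(T[0,3]+x*np.cos(y),T[1,3]+x*np.sin(y),y+flip)
            R.append((-score(p,g,c,M,sg,keep,None),x,zb))
    R.sort(reverse=True); print("score,x_tool,bottom-eef:",np.round(R[:5],4).tolist()); return im,T,R[0]
E
python3 - <<'E'
from m import *
im,T,r=inhand("w6","mid"); c=cam("wrist",T);y=yaw(T)
draw(im,c,"cell","mid",(T[0,3]+r[1]*np.cos(y),T[1,3]+r[1]*np.sin(y),y+np.pi),T[2,3]+r[2])
cv2.imwrite("pics/w6d.png",cv2.resize(im[150:350,130:390],None,fx=3,fy=3))
E
```

```text
score,x_tool,bottom-eef: [[39.1476, -0.012, 0.014], [38.9812, -0.013, 0.012], [38.736, -0.013, 0.013], [38.5815, -0.012, 0.013], [38.5373, -0.013, 0.011]]
```

View pics/w6d.png

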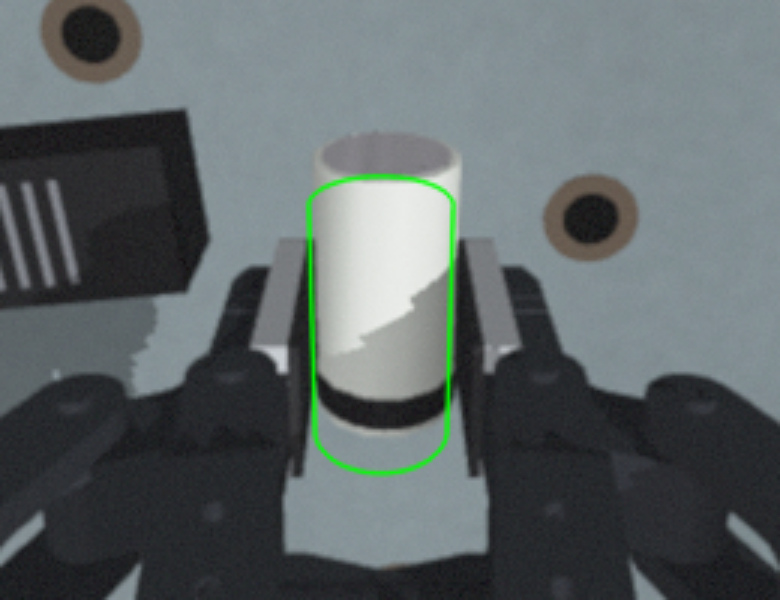

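The held cell is level between the pads, with the button side (black band) towards −x of the tool. Carrying it to lamp_mid.

```bash
python3 - <<'E'
from h import *
print(delta([.5889,-.1915,.1128],.1034))
E
```

```text
[ 0.3224  0.3282 -0.0015 -0.5181]
```

In the tool's units: 0.0293 m is 0.586, 0.0298 m is 0.596.

```bash
echo '[[0.586,0.596,0,0,0.1],[0.586,0.596,0,0,0.1],[0.586,0.596,0,0,0.1],[0.586,0.596,0,0,0.1],[0.586,0.596,0,0,0.1],[0.586,0.596,0,0,0.1],[0.586,0.596,0,0,0.1],[0.586,0.596,0,0,0.1],[0.586,0.596,0,0,0.1],[0.586,0.596,0,0,0.1],[0.586,0.596,0,0,0.1],[0,0,0,-0.13,0.1],[0,0,0,-0.13,0.1],[0,0,0,-0.13,0.1],[0,0,0,-0.128,0.1],[0,0,0,0,0.1],[0,0,0,0,0.1]]' | python3 nudge.py |egrep 'width|grasp'
python3 - <<'E'
from m import *
print(delta([.5889,-.1915,.0128],.1034))
im,T=look("w7");c=cam("wrist",T)
print(np.round(fit(im,c,"lamp","mid",(.6048,-.1898,3.245),span=.006),4))
E
```

```text
gripper_width: 0.287
grasp_force: 39.6
[ 0.0022  0.      0.0953 -0.0034]
[ 0.605  -0.1898  3.2478 57.2928]
```

```bash
echo '[[0.044,0,0.7,-0.0055,0.1],[0,0,0.7,0,0.1],[0,0,0.506,0,0.1],[0,0,0,0,0.1],[0,0,0.07,0,0.1],[0,0,0.076,0,0.1],[0,0,0,0,0.1],[0,0,0,0,0.1]]' | python3 nudge.py |egrep 'eef|contact|width'
python3 - <<'E'
from h import *
print(delta([.5891,-.1915,.0055],.1055))
E
```

```text
eef_pos: [0.5904, -0.1918, 0.0076]
contact_force: [0.9, 0.1, -0.4]
gripper_width: 0.278
[-0.0013 -0.0005  0.0021  0.0031]
```

```bash
echo '[[0,0,0,0,0.1],[0,0,0,0,0.1]]' | python3 nudge.py |egrep 'eef'
python3 - <<'E'
from h import *
print(delta([.5891,-.1915,.0055],.1055))
E

```

```text
eef_pos: [0.59, -0.1917, 0.007]
[-0.0009 -0.0003  0.0015  0.0033]
```

```bash
for i in 1; do echo '[[0,-0.006,0.028,0.003,0.1],[0,0,0,0,0.1]]' | python3 nudge.py;echo '[[0.04,0,0,0,0.1],[0.04,0,0,0,0.1],[0,0,0,0,0.1]]' | python3 nudge.py; echo '[[0.04,0,0,0,0.1],[0.04,0,0,0,0.1],[0,0,0,0,0.1]]' | python3 nudge.py; echo '[[0.04,0,0,0,0.1],[0.04,0,0,0,0.1],[0,0,0,0,0.1],[0,0,0,0,0.1]]' | python3 nudge.py;done |egrep 'eef|contact|width'
```

```text
eef_pos: [0.5896, -0.1912, 0.005]
contact_force: [-0.6, 0.7, -0.9]
gripper_width: 0.279
eef_pos: [0.5936, -0.1909, 0.005]
contact_force: [-1.4, -0.2, -0.0]
gripper_width: 0.282
eef_pos: [0.5975, -0.1906, 0.005]
contact_force: [-2.4, -0.6, -0.4]
gripper_width: 0.28
eef_pos: [0.6013, -0.1902, 0.005]
contact_force: [-3.4, -1.2, -0.1]
gripper_width: 0.279
```

```bash
for i in 1; do echo '[[0.014,0,0.06,0,0.1],[0,0,0.06,0,0.1],[0,0,0,0,0.1]]' | python3 nudge.py;echo '[[0,0,0.06,0,0.1],[0,0,0.04,0,0.1],[0,0,0,0,0.1]]' | python3 nudge.py; echo '[[0,0,0.04,0,0.1],[0,0,0.03,0,0.1],[0,0,0,0,0.1],[0,0,0,0,0.1]]' | python3 nudge.py; done |egrep 'eef|contact|width'
```

```text
eef_pos: [0.6018, -0.1899, -0.0015]
contact_force: [-3.7, -0.5, -0.6]
gripper_width: 0.283
eef_pos: [0.602, -0.1899, -0.0063]
contact_force: [-3.6, -0.4, 0.0]
gripper_width: 0.278
eef_pos: [0.6022, -0.1899, -0.0095]
contact_force: [-3.7, -0.1, -0.9]
gripper_width: 0.284
```

```bash
for i in 1; do echo '[[0,0,0.02,0,0.1],[0,0,0,0,0.1]]' | python3 nudge.py;echo '[[0,0,0.02,0,0.1],[0,0,0,0,0.1]]' | python3 nudge.py; echo '[[-0.04,0,0,0,0.1],[0,0,0,0,0.1]]' | python3 nudge.py;  echo '[[-0.04,0,0,0,0.1],[0,0,0,0,0.1]]' | python3 nudge.py; done |egrep 'eef|contact|width'
```

```text
eef_pos: [0.6024, -0.19, -0.0104]
contact_force: [-4.0, -0.8, 0.8]
gripper_width: 0.277
eef_pos: [0.6026, -0.19, -0.011]
contact_force: [-4.9, -0.8, 3.2]
gripper_width: 0.278
eef_pos: [0.6012, -0.1902, -0.011]
contact_force: [-1.9, 0.7, 2.6]
gripper_width: 0.281
eef_pos: [0.5991, -0.1903, -0.011]
contact_force: [-0.8, 0.4, 3.8]
gripper_width: 0.279
```

```bash
echo '[[-0.02,0,0,0,0.1],[0,0,0,0,0.35],[0,0,0,0,0.5],[0,0,0,0,0.6],[0,0,0,0,0.6],[0,0,-0.8,0,0.6],[0,0,-0.9,0,0.6],[0,0,-0.6,0,0.6],[0,0,0,0,0.6],[0,0,0,0,0.6]]' | python3 nudge.py|egrep '^t|eef|contact|width'
python3 - <<'E'
from m import *
im,T=look("w8");c=cam("wrist",T);y=3.2465
g=cv2.GaussianBlur(cv2.cvtColor(im,cv2.COLOR_BGR2GRAY),(0,0),.7).astype(np.float32)
print(np.round(fit(im,c,"lamp","mid",(.605,-.1898,3.2465),span=.004),4))
M,sg,k=model("cell","mid",.008)
print(sorted([(-score((.605+a*np.cos(y)*1e-3-b*1e-3*np.sin(y),-.1898+a*1e-3*np.sin(y)+b*1e-3*np.cos(y),y+t),g,c,M,sg,k,None),a,b,t) for a in np.arange(0,16,.5) for b in(-2,-1,0,1,2) for t in(-.04,0,.04)],reverse=True)[:4])
cv2.imwrite("pics/w8d.png",cv2.resize(im[40:250,150:370],None,fx=2.8,fy=2.8,interpolation=cv2.INTER_CUBIC))
E
```

```text
t: 26.1
eef_pos: [0.5977, -0.1907, 0.1043]
tool_rot: [0.0, 0.999, 0.053, 0.001]
contact_force: [0.6, 0.2, -0.8]
gripper_width: 0.603
[ 0.605  -0.1897  3.2413 56.9603]
[(np.float32(53.19095), np.float64(9.0), 0, 0), (np.float32(53.005306), np.float64(13.0), 0, 0), (np.float32(52.68903), np.float64(8.5), 0, 0), (np.float32(52.538963), np.float64(12.5), 0, 0)]
```

View pics/w8d.png

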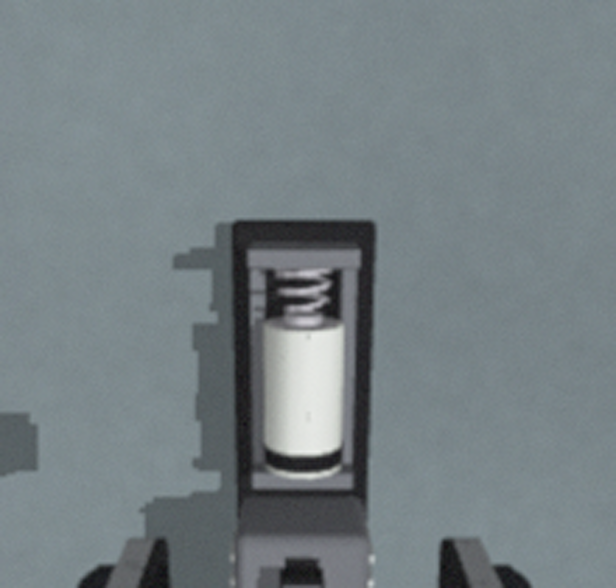

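The cell sits in the bay between spring and contact, button at the lens end, and centred. Next is the mid cover.

```bash
python3 - <<'E'
from h import *
print(delta([.4614,-.3906,.12],1.4905))
E
```

```text
[-0.1558  0.1847 -0.0169 -1.3845]
```

In the tool's units: 0.0308 m is 0.616, -0.026 m is -0.52.

```bash
echo '[[-0.52,0.616,-0.16,0,0.75],[-0.52,0.616,-0.16,0,0.75],[-0.52,0.616,0,0,0.75],[-0.52,0.616,0,0,0.75],[-0.52,0.616,0,0,0.75],[-0.52,0.616,0,0,0.75],[0,0,0,-0.1385,0.75],[0,0,0,-0.1385,0.75],[0,0,0,-0.1385,0.75],[0,0,0,-0.1385,0.75],[0,0,0,-0.1385,0.75],[0,0,0,-0.1385,0.75],[0,0,0,-0.1385,0.75],[0,0,0,-0.1385,0.75],[0,0,0,-0.1385,0.75],[0,0,0,-0.1385,0.75],[0,0,0,0,0.75],[0,0,0,0,0.75]]' | python3 nudge.py|egrep '^t|eef'
python3 - <<'E'
from m import *
im,T=look("w9");c=cam("wrist",T)
r=fit(im,c,"cover","mid",(.4654,-.3407,1.4905));print(np.round(r,4))
y=r[2]; print(delta([r[0],r[1],-.0206],y))
E
```

```text
t: 27.95
eef_pos: [0.4611, -0.3903, 0.1183]
tool_rot: [-0.001, 0.736, 0.677, 0.0]
[ 0.4657 -0.3404  1.4825 53.1604]
[0.0501 0.0004 0.1393 0.0052]
```

In the tool's units: 0.045 m is 0.9, 0.035 m is 0.7.

```bash
echo '[[0.5,0.004,0,0.0052,0.75],[0.502,0.004,0,0,0.75],[0,0,0.9,0,0.75],[0,0,0.9,0,0.75],[0,0,0.7,0,0.75],[0,0,0.286,0,0.75],[0,0,0,0,0.75],[0,0,0,0,0.75]]' | python3 nudge.py|egrep '^t|eef|contact'
echo '[[0,0,0,0,0.45],[0,0,0,0,0.4],[0,0,0,0,0.4],[0,0,0,0,0.4],[0,0,0,0,0.4]]' | python3 nudge.py 30
echo '[[0,0,-0.4,0,0.4],[0,0,-0.9,0,0.4],[0,0,-0.9,0,0.4],[0,0,-0.7,0,0.4],[0,0,0,0,0.4],[0,0,0,0,0.4]]' | python3 nudge.py
python3 - <<'E'
from m import *
print(np.array(delta([.4657,-.3404,.1244],1.4825)))
E
```

```text
t: 28.8
eef_pos: [0.4673, -0.3412, -0.0186]
tool_rot: [0.001, 0.737, 0.676, 0.0]
contact_force: [0.2, -0.4, 1.0]
t: 29.3
eef_pos: [0.4677, -0.3418, -0.0177]
tool_rot: [0.002, 0.737, 0.676, 0.0]
contact_force: [-0.4, -0.2, 7.8]
gripper_width: 0.495
grasp_force: 31.2
t: 29.9
eef_pos: [0.4667, -0.3414, 0.1267]
tool_rot: [0.001, 0.737, 0.676, 0.0]
contact_force: [-0.5, 0.4, -0.6]
gripper_width: 0.499
grasp_force: 30.7
[ 0.0009 -0.0011  0.0023  0.0028]
```

```bash
python3 - <<'E'
from m import *
inhand("w10","mid","cover",0.)
y=.105; ux=np.array([-np.cos(y),-np.sin(y)])
# cover centre at tool x +.0012
p=np.array([.605,-.1897])-.0012*np.array([np.cos(y),np.sin(y)]);print(p,delta([*p,.1267],y))
E
```

```text
score,x_tool,bottom-eef: [[22.0219, 0.004, 0.028], [21.6086, 0.004, 0.029], [21.575, 0.003, 0.027], [21.5695, 0.004, 0.027], [21.3365, 0.003, 0.026]]
[ 0.60380661 -0.18982577] [ 0.1623  0.1246 -0.0015  1.3803]
```

```bash
echo '[[0.65,0.498,0,0,0.4],[0.65,0.498,0,0,0.4],[0.65,0.498,0,0,0.4],[0.65,0.498,0,0,0.4],[0.65,0.498,0,0,0.4],[0,0,0,0.138,0.4],[0,0,0,0.138,0.4],[0,0,0,0.138,0.4],[0,0,0,0.138,0.4],[0,0,0,0.138,0.4],[0,0,0,0.138,0.4],[0,0,0,0.138,0.4],[0,0,0,0.138,0.4],[0,0,0,0.138,0.4],[0,0,0,0.138,0.4],[0,0,0,0,0.4],[0,0,0,0,0.4]]' | python3 nudge.py|egrep '^t|eef|width|grasp'
python3 - <<'E'
from m import *
print(delta([.6038,-.1898,.0303],.105))
im,T=look("w11");c=cam("wrist",T);g=cv2.GaussianBlur(cv2.cvtColor(im,cv2.COLOR_BGR2GRAY),(0,0),.7).astype(np.float32);y=yaw(T)
M,sg,k=model("cover","mid",T[2,3]+.0177)
for lo in((-1e9,1e9),(20,1e9)):
  print(sorted([(float(-score((T[0,3]+x*np.cos(y),T[1,3]+x*np.sin(y),y),g,c,M,sg,lo,None)),round(x,4)) for x in np.arange(-.008,.0081,.0005)],reverse=True)[:4])
E
```

```text
t: 31.65
eef_pos: [0.6034, -0.1893, 0.1241]
tool_rot: [-0.0, 0.998, 0.055, -0.001]
gripper_width: 0.497
grasp_force: 30.7
[0.0006 0.0006 0.0938 0.0046]
[(41.37554931640625, np.float64(0.0)), (40.83848571777344, np.float64(0.0005)), (39.7941780090332, np.float64(-0.0005)), (36.564579010009766, np.float64(0.001))]
[(57.45895004272461, np.float64(-0.0005)), (57.33189392089844, np.float64(0.0)), (54.4853630065918, np.float64(0.0005)), (52.95765686035156, np.float64(-0.001))]
```

```bash
echo '[[0.03,0.01,0.8,0.0046,0.4],[0,0,0.676,0,0.4],[0,0,0.4,0,0.4],[0,0,0,0,0.4],[0,0,0,0,0.4],[0,0,0,0,0.4]]' | python3 nudge.py|egrep '^t|eef|width|contact'
python3 - <<'E'
from m import *
print(delta([.6048,-.1897,.0303],.105))
E
```

```text
t: 32.3
eef_pos: [0.607, -0.1902, 0.0331]
tool_rot: [0.0, 0.999, 0.051, 0.001]
contact_force: [-0.5, 0.4, -0.3]
gripper_width: 0.498
[-0.0021 -0.0007  0.0027 -0.0032]
```

In the tool's units: 0.0027 m is 0.054, -0.0018 m is -0.036.

```bash
echo '[[0,0,0,0,0.4],[0,0,0,0,0.4],[0,0,0,0,0.4]]' | python3 nudge.py|egrep 'eef'; echo '[[-0.036,-0.012,0.054,-0.003,0.4],[0,0,0,0,0.4],[0,0,0,0,0.4],[0,0,0,0,0.4]]' | python3 nudge.py|egrep 'eef'
python3 - <<'E'
from m import *
print(delta([.6048,-.1897,.0303],.105))
E
```

```text
eef_pos: [0.6061, -0.1899, 0.0322]
eef_pos: [0.6039, -0.1894, 0.0288]
[ 0.0009  0.0004 -0.0015 -0.0008]
```

In the tool's units: 0.0006 m is 0.012, 0.0003 m is 0.006.

```bash
echo '[[0.012,0.006,0,0,0.4],[0,0,0,0,0.4],[0,0,0,0,0.4],[0,0,0,0,0.4],[0,0,0,0,0.4],[0,0,0,0,0.4],[0,0,0,0,0.4]]' | python3 nudge.py|egrep 'eef'
python3 - <<'E'
from m import *
print(delta([.6048,-.1897,.0303],.105))
E
for i in 1; do echo '[[0,0,0.08,0,0.4],[0,0,0.08,0,0.4],[0,0,0.08,0,0.4],[0,0,0,0,0.4]]' | python3 nudge.py; echo '[[0,0,0.06,0,0.4],[0,0,0.06,0,0.4],[0,0,0,0,0.4]]' | python3 nudge.py;done |egrep 'eef|contact'
```

```text
eef_pos: [0.6045, -0.1897, 0.0288]
[ 0.0003  0.     -0.0015 -0.0009]
eef_pos: [0.6038, -0.1895, 0.0159]
contact_force: [-0.6, -0.0, -1.4]
eef_pos: [0.6043, -0.1896, 0.0103]
contact_force: [0.3, 0.6, -1.0]
```

```bash
for i in 1; do echo '[[0,0,0.06,0,0.4],[0,0,0.06,0,0.4],[0,0,0,0,0.4]]' | python3 nudge.py; echo '[[0,0,0.06,0,0.4],[0,0,0.06,0,0.4],[0,0,0,0,0.4]]' | python3 nudge.py;echo '[[0,0,0.06,0,0.4],[0,0,0.04,0,0.4],[0,0,0,0,0.4]]' | python3 nudge.py;echo '[[0,0,0.02,0,0.4],[0,0,0.02,0,0.4],[0,0,0,0,0.4]]' | python3 nudge.py;echo '[[0,0,0.02,0,0.4],[0,0,0,0,0.4]]' | python3 nudge.py;done |egrep 'eef|contact'
```

```text
eef_pos: [0.6043, -0.1896, 0.0044]
contact_force: [-0.6, 0.2, -0.4]
eef_pos: [0.6043, -0.1897, -0.0017]
contact_force: [-0.1, -0.0, -0.7]
eef_pos: [0.6043, -0.1896, -0.0065]
contact_force: [0.9, 0.3, 0.3]
eef_pos: [0.6043, -0.1897, -0.0083]
contact_force: [-0.5, -0.0, -0.2]
eef_pos: [0.6044, -0.1897, -0.0093]
contact_force: [0.3, 0.3, 0.3]
```

```bash
for i in 1; do echo '[[0,0,0.02,0,0.4],[0,0,0,0,0.4]]' | python3 nudge.py; echo '[[0,0,0,0,0.6],[0,0,0,0,0.65],[0,0,0,0,0.65],[0,0,-0.4,0,0.65],[0,0,-0.9,0,0.65],[0,0,-0.9,0,0.65],[0,0,-0.4,0,0],[0,0,0,0,0],[0,0,0,0,0],[0,0,0,0,0]]' | python3 nudge.py;done |egrep 'eef|contact'
python3 - <<'E'
from m import *
im,T=look("w12");c=cam("wrist",T)
print(np.round(fit(im,c,"cover","mid",(.605,-.1897,3.2465),z0=.008,span=.006),4))
c1=cam("wrist",np.load("pics/w1.npy"));c3=cam("wrist",np.load("pics/w3.npy"))
for cc,uv,z,o in((c1,(237.7,177.3),.0515,(.605,-.1897,3.2465)),(c1,(57.3,166),.044,(.6255,.0106,3.078)),(c3,(303,178),.0585,(.6157,.2114,3.0247))):
    d=unproj(cc,uv,z)[0]-[o[0],o[1],z]; print(d[0]*np.cos(o[2])+d[1]*np.sin(o[2]),-d[0]*np.sin(o[2])+d[1]*np.cos(o[2]))
E
```

```text
eef_pos: [0.6046, -0.1897, -0.0096]
contact_force: [-2.0, 0.7, 4.9]
eef_pos: [0.6033, -0.1894, 0.1182]
contact_force: [0.2, 0.6, -0.0]
[ 0.6075 -0.1894  3.2466 46.0682]
0.061172418231934526 0.0004829405424662779
0.07069838346033615 0.002502491848070635
0.06944757383993695 -0.00040809205029872404
```

```bash
echo '[[-0.806,0,0,0,0],[0,0,0.7,0,0],[0,0,0.7,0,0],[0,0,0.24,0,0],[0,0,0,0,0],[0,0,0,0,0],[0,0,0,0,0],[0,0,0,0,0],[0,0,0,0,0]]' | python3 nudge.py|egrep 'eef|contact|width'
python3 - <<'E'
from m import *
print(delta([.5632,-.1941,.021],.105))
E
```

```text
eef_pos: [0.5651, -0.1941, 0.0388]
contact_force: [-0.6, -0.2, -1.0]
gripper_width: 0.001
[-0.0019 -0.0002  0.0178 -0.0008]
```

```bash
for i in 1; do echo '[[-0.03,0,0.2,0,0],[0,0,0.15,0,0],[0,0,0,0,0],[0,0,0,0,0],[0,0,0,0,0]]' | python3 nudge.py; echo '[[-0.04,0,0,0,0],[-0.04,0,0,0,0],[0,0,0,0,0]]' | python3 nudge.py; echo '[[-0.04,0,0,0,0],[-0.04,0,0,0,0],[0,0,0,0,0]]' | python3 nudge.py; echo '[[-0.04,0,0,0,0],[-0.04,0,0,0,0],[0,0,0,0,0]]' | python3 nudge.py; done|egrep 'eef|contact'
```

```text
eef_pos: [0.563, -0.194, 0.0203]
contact_force: [0.0, 0.8, 0.0]
eef_pos: [0.559, -0.1945, 0.0206]
contact_force: [0.4, 0.5, 0.5]
eef_pos: [0.5548, -0.1949, 0.0205]
contact_force: [0.2, 0.7, 1.5]
eef_pos: [0.5507, -0.1953, 0.0204]
contact_force: [0.5, -0.6, 2.4]
```

```bash
for i in 1; do echo '[[0,0,-0.12,0,0],[0.26,0,0,0,0],[0,0,0.19,0,0],[0,0,0,0,0],[0,0,0,0,0],[0,0,0,0,0]]' | python3 nudge.py; echo '[[-0.04,0,0,0,0],[-0.04,0,0,0,0],[0,0,0,0,0]]' | python3 nudge.py; echo '[[-0.04,0,0,0,0],[-0.04,0,0,0,0],[0,0,0,0,0]]' | python3 nudge.py; echo '[[-0.04,0,0,0,0],[0,0,0,0,0]]' | python3 nudge.py; done|egrep 'eef|contact'
```

```text
eef_pos: [0.5634, -0.1939, 0.0164]
contact_force: [-0.5, 0.1, 0.7]
eef_pos: [0.5594, -0.1945, 0.0169]
contact_force: [-0.3, -1.0, 0.2]
eef_pos: [0.5555, -0.1949, 0.0168]
contact_force: [-0.2, -0.5, 0.1]
eef_pos: [0.5537, -0.195, 0.0168]
contact_force: [-0.3, 0.7, 0.1]
```

```bash
for i in 1; do echo '[[-0.04,0,0,0,0],[0,0,0,0,0]]' | python3 nudge.py; echo '[[-0.04,0,0,0,0],[0,0,0,0,0]]' | python3 nudge.py;echo '[[-0.04,0,0,0,0],[0,0,0,0,0]]' | python3 nudge.py; echo '[[-0.02,0,0,0,0],[0,0,0,0,0]]' | python3 nudge.py; echo '[[-0.02,0,0,0,0],[0,0,0,0,0]]' | python3 nudge.py; done|egrep 'eef|contact'
```

```text
eef_pos: [0.5519, -0.1952, 0.0168]
contact_force: [-0.1, -0.1, 0.2]
eef_pos: [0.5505, -0.1953, 0.017]
contact_force: [1.3, 0.3, -0.4]
eef_pos: [0.5504, -0.1953, 0.0173]
contact_force: [6.2, 0.0, -4.2]
eef_pos: [0.5503, -0.1953, 0.0174]
contact_force: [7.9, 0.8, -5.2]
eef_pos: [0.5495, -0.1953, 0.0174]
contact_force: [8.2, 0.9, -5.1]
```

```bash
echo '[[0.08,0,0,0,0],[0,0,-0.9,0,0],[0,0,-0.9,0,0.4],[0.8,0,-0.2,0,0.6],[0,0,0,0,0.6],[0,0,0,0,0.6],[0,0,0,0,0.6],[0,0,0,0,0.6]]' | python3 nudge.py|egrep 'eef|contact'
cat >> m.py <<'E'
def thumb(n,s,o):
    im=cv2.imread(f"pics/{n}.png");c=cam("wrist",np.load(f"pics/{n}.npy"));g=cv2.cvtColor(im,cv2.COLOR_BGR2GRAY).astype(np.float32);d=D[s]
    xs=np.arange(d["hx"]-8,d["x1"],1.);ys=np.arange(-5,5.1,1)
    P=np.array([[o[0]+(x*np.cos(o[2])-y*np.sin(o[2]))*mm,o[1]+(x*np.sin(o[2])+y*np.cos(o[2]))*mm,(d["hz"]+9)*mm] for x in xs for y in ys])
    u=proj(c,P).astype(np.float32);v=cv2.remap(g,u[:,:1].copy(),u[:,1:].copy(),cv2.INTER_LINEAR).reshape(len(xs),-1).mean(1)
    print(n,"expect off",(d["hx"]+14),"on",d["hx"]+26);print(" ".join(f"{x:.0f}:{int(b)}" for x,b in zip(xs,v)))
E
python3 - <<'E'
from m import *
o=(.605,-.1897,3.2465)
im,T=look("w13");print(np.round(fit(im,cam("wrist",T),"lamp","mid",o,span=.004),4))
thumb("w1","mid",o);thumb("w13","mid",o)
E
```

```text
eef_pos: [0.588, -0.1915, 0.1156]
contact_force: [-0.5, -0.8, 0.3]
[ 0.6037 -0.1892  3.2415 54.4657]
w1 expect off 62.5 on 74.5
40:64 42:66 42:67 44:67 44:74 46:89 46:104 48:114 48:119 50:122 50:123 52:111 52:85 54:57 54:44 56:33 56:29 58:34 58:51 60:82 60:87 62:76 62:81 64:84 64:74 66:82 66:85 68:66 68:49 70:46 70:48 72:48 72:48 74:46 74:47 76:48 76:58 78:88 78:111 80:120 80:119 82:108 82:84 84:56 84:39 86:36 86:45 88:77
w13 expect off 62.5 on 74.5
40:47 42:63 42:73 44:84 44:100 46:113 46:120 48:126 48:129 50:131 50:122 52:90 52:57 54:50 54:49 56:50 56:49 58:49 58:49 60:50 60:51 62:51 62:51 64:49 64:43 66:33 66:27 68:26 68:30 70:38 70:54 72:84 72:93 74:79 74:80 76:88 76:75 78:89 78:92 80:67 80:85 82:74 82:44 84:39 84:39 86:43 86:51 88:57
```

The switch profile has shifted by 12 mm, so lamp_mid is on. Now the slim cell.

```bash
python3 - <<'E'
from h import *
print(delta([.385,-.233,.12],.507))
E
```

```text
[-0.2065  0.0203 -0.0037 -0.4035]
```

```bash
echo '[[-0.826,0.08,0,0,0.5],[-0.826,0.08,0,0,0.5],[-0.826,0.08,0,0,0.5],[-0.826,0.08,0,0,0.5],[-0.826,0.08,0,0,0.5],[0,0,0,-0.135,0.5],[0,0,0,-0.135,0.5],[0,0,0,-0.1335,0.5],[0,0,0,0,0.5],[0,0,0,0,0.5],[0,0,0,0,0.5]]' | python3 nudge.py|egrep '^t|eef'
python3 - <<'E'
from m import *
im,T=look("w14");c=cam("wrist",T)
r=max((fit(im,c,"cell","slim",(.428+a*np.cos(.507),-.2104+a*np.sin(.507),-2.634)) for a in(-.01,0,.01)),key=lambda r:r[3]);print(np.round(r,4))
print(delta([r[0],r[1],-.0248],r[2]))
E
```

```text
t: 43.7
eef_pos: [0.3863, -0.2325, 0.1167]
tool_rot: [-0.0, 0.968, 0.25, -0.0]
[ 0.4307 -0.2088 -2.6207 54.1376]
[ 0.0503  0.0007  0.1415 -0.0152]
```

```bash
echo '[[0.5,0.006,0,-0.0152,0.5],[0.506,0.008,0,0,0.5],[0,0,0.9,0,0.5],[0,0,0.9,0,0.5],[0,0,0.7,0,0.5],[0,0,0.35,0,0.5],[0,0,0,0,0.5],[0,0,0,0,0.5],[0,0,0,0,0.5],[0,0,0,0,0.5]]' | python3 nudge.py |egrep 'eef|contact'
echo '[[0,0,0,0,0.2],[0,0,0,0,0.1],[0,0,0,0,0.05],[0,0,0,0,0.05],[0,0,0,0,0.05],[0,0,0,0,0.05]]' | python3 nudge.py 40
echo '[[0,0,-0.3,0,0.05],[0,0,-0.9,0,0.05],[0,0,-0.9,0,0.05],[0,0,-0.5,0,0.05],[0,0,0,0,0.05]]' | python3 nudge.py |egrep 'eef|width|grasp'
python3 - <<'E'
from h import *
print(delta([.626,.01,.113],-.0627),yaw())
E
```

```text
eef_pos: [0.4316, -0.2089, -0.0244]
contact_force: [0.5, 0.1, 0.5]
t: 45.35
eef_pos: [0.4311, -0.2087, -0.0249]
tool_rot: [0.0, 0.966, 0.258, 0.0]
contact_force: [-1.7, 0.0, 7.4]
gripper_width: 0.194
grasp_force: 38.9
eef_pos: [0.4331, -0.2095, 0.1081]
gripper_width: 0.195
grasp_force: 39.3
[ 0.2767 -0.094  -0.0043  0.5851] 0.5224113045275355
```

```bash
python3 - <<'E'
from h import *
print(delta([.608,.0117,.1081],-.0636))
E
```

```text
[ 2.619e-01 -1.044e-01  5.000e-04  5.860e-01]
```

```bash
echo '[[0.748,-0.298,0,0,0.05],[0.748,-0.298,0,0,0.05],[0.748,-0.298,0,0,0.05],[0.748,-0.298,0,0,0.05],[0.748,-0.298,0,0,0.05],[0.748,-0.298,0,0,0.05],[0.748,-0.298,0,0,0.05],[0,0,0,0.1465,0.05],[0,0,0,0.1465,0.05],[0,0,0,0.1465,0.05],[0,0,0,0.1465,0.05],[0,0,0.8,0,0.05],[0,0,0.5,0,0.05],[0,0,0,0,0.05],[0,0,0,0,0.05],[0,0,0,0,0.05]]' | python3 nudge.py |egrep 'eef|width|grasp'
python3 - <<'E'
from m import *
im,T=look("w15");c=cam("wrist",T)
print(np.round(fit(im,c,"lamp","slim",(.6255,.0106,3.078),span=.004),4),delta([.608,.0117,.0026],-.0636))
g=cv2.GaussianBlur(cv2.cvtColor(im,cv2.COLOR_BGR2GRAY),(0,0),.7).astype(np.float32);y=yaw(T)
M,sg,k=model("cell","slim",T[2,3]+.0249)
print(sorted([(float(-score((T[0,3]+x*np.cos(y),T[1,3]+x*np.sin(y),y+np.pi),g,c,M,sg,k,None)),round(x,4)) for x in np.arange(-.008,.0081,.0005)],reverse=True)[:3])
E
```

```text
eef_pos: [0.6063, 0.0128, 0.0405]
gripper_width: 0.194
grasp_force: 39.3
[6.25600e-01 1.07000e-02 3.07840e+00 5.56202e+01] [0.0015 0.001  0.0382 0.0003]
[(56.77021026611328, np.float64(-0.0055)), (56.19779968261719, np.float64(-0.006)), (56.1781005859375, np.float64(-0.005))]
```

```bash
for i in 1; do echo '[[0.07,0.02,0.4,0,0.05],[0,0,0.36,0,0.05],[0,0,0,0,0.05],[0,0,0,0,0.05],[0,0,0,0,0.05],[0,0,0,0,0.05]]' | python3 nudge.py; done |egrep 'eef|contact'
python3 - <<'E'
from h import *
print(delta([.61,.0116,-.0042],-.0633))
E
```

```text
eef_pos: [0.6096, 0.0116, 0.0026]
contact_force: [-0.9, -0.5, -0.3]
[ 0.0003 -0.      0.0068  0.0002]
```

```bash
for i in 1; do echo '[[0,0,0.07,0,0.05],[0,0,0.066,0,0.05],[0,0,0,0,0.05],[0,0,0,0,0.05]]' | python3 nudge.py;echo '[[0.04,0,0,0,0.05],[0.04,0,0,0,0.05],[0,0,0,0,0.05]]' | python3 nudge.py; echo '[[0.04,0,0,0,0.05],[0.04,0,0,0,0.05],[0,0,0,0,0.05]]' | python3 nudge.py; echo '[[0.04,0,0,0,0.05],[0.04,0,0,0,0.05],[0,0,0,0,0.05],[0,0,0,0,0.05]]' | python3 nudge.py;done |egrep 'eef|contact'
```

```text
eef_pos: [0.6093, 0.0115, -0.0051]
contact_force: [-0.5, -0.3, 4.6]
eef_pos: [0.612, 0.0113, -0.0055]
contact_force: [-2.1, 0.2, 5.0]
eef_pos: [0.6156, 0.011, -0.0061]
contact_force: [-1.9, 0.4, -0.6]
eef_pos: [0.6201, 0.0107, -0.006]
contact_force: [-2.9, -0.2, -1.6]
```

Careful with the scale: shifts go in shares of 50 mm. That gives: 0.0015 m is 0.03.

```bash
for i in 1; do echo '[[0.03,0,0,0,0.05],[0.03,0,0,0,0.05],[0,0,0,0,0.05],[0,0,0,0,0.05]]' | python3 nudge.py;echo '[[0,0,0.04,0,0.05],[0,0,0.04,0,0.05],[0,0,0,0,0.05]]' | python3 nudge.py; echo '[[0,0,0.04,0,0.05],[0,0,0.04,0,0.05],[0,0,0,0,0.05]]' | python3 nudge.py; echo '[[0,0,0.04,0,0.05],[0,0,0,0,0.05],[0,0,0,0,0.05]]' | python3 nudge.py; echo '[[0,0,0.02,0,0.05],[0,0,0,0,0.05],[0,0,0,0,0.05]]' | python3 nudge.py;done |egrep 'eef|contact'
```

```text
eef_pos: [0.6233, 0.0105, -0.0058]
contact_force: [-4.9, 1.1, -1.9]
eef_pos: [0.624, 0.0105, -0.0094]
contact_force: [-4.0, 0.3, 2.1]
eef_pos: [0.6235, 0.0105, -0.0138]
contact_force: [-4.0, -0.6, 2.2]
eef_pos: [0.6235, 0.0105, -0.0157]
contact_force: [-3.8, 0.0, 0.6]
eef_pos: [0.6237, 0.0105, -0.0165]
contact_force: [-4.1, 0.9, 1.3]
```

```bash
for i in 1; do echo '[[0,0,0.02,0,0.05],[0,0,0,0,0.05],[0,0,0,0,0.05]]' | python3 nudge.py;echo '[[-0.04,0,0,0,0.05],[0,0,0,0,0.05],[0,0,0,0,0.05]]' | python3 nudge.py;echo '[[-0.04,0,0,0,0.05],[0,0,0,0,0.05],[0,0,0,0,0.05]]' | python3 nudge.py; done |egrep 'eef|contact'
```

```text
eef_pos: [0.6238, 0.0105, -0.0168]
contact_force: [-5.4, 0.6, 7.7]
eef_pos: [0.6228, 0.0106, -0.0168]
contact_force: [-2.2, -0.6, 5.6]
eef_pos: [0.6211, 0.0107, -0.0168]
contact_force: [-0.5, 0.4, 5.6]
```

Contact came at the expected height. Releasing and checking.

In the tool's units: -0.045 m is -0.9, -0.04 m is -0.8.

```bash
echo '[[0,0,0,0,0.05],[0,0,0,0,0.3],[0,0,0,0,0.5],[0,0,0,0,0.5],[0,0,0,0,0.5],[0,0,-0.8,0,0.5],[0,0,-0.9,0,0.5],[0,0,-0.6,0,0.5],[0,0,0,0,0.5],[0,0,0,0,0.5]]' | python3 nudge.py|egrep '^t|eef|contact|width'
cat >> m.py <<'E'
def seated(n,s,o):
    im,T=look(n);c=cam("wrist",T);g=cv2.GaussianBlur(cv2.cvtColor(im,cv2.COLOR_BGR2GRAY),(0,0),.7).astype(np.float32);h=o[2]
    W=lambda a,b:(o[0]+(a*np.cos(h)-b*np.sin(h))*mm,o[1]+(a*np.sin(h)+b*np.cos(h))*mm)
    for zb in(.008,.010,.012,.015,.018):
        M,sg,k=model("cell",s,zb)
        print(zb,max([(round(float(-score((*W(a,b),h+t),g,c,M,sg,k,None)),1),a,b,t) for a in np.arange(0,22,.5) for b in(-2,-1,0,1,2) for t in(-.05,0,.05)]))
    xs=np.arange(-25,50,1.);P=np.array([[*W(a,0),8*mm+2*D[s]["R"]*mm] for a in xs]);u=proj(c,P).astype(np.float32)
    v=cv2.remap(g,u[:,:1].copy(),u[:,1:].copy(),cv2.INTER_LINEAR)[:,0];print(" ".join(f"{int(x)}:{int(b)}" for x,b in zip(xs,v)))
E
python3 - <<'E'
from m import *
seated("w16","slim",(.6256,.0107,3.078))
im=cv2.imread("pics/w8.png");np.save("pics/x.npy",0)
E
```

```text
t: 53.0
eef_pos: [0.6201, 0.0108, 0.0981]
tool_rot: [-0.0, 1.0, -0.032, 0.001]
contact_force: [-0.2, 0.4, -0.4]
gripper_width: 0.5
0.008 (56.6, np.float64(11.5), 1, 0)
0.01 (56.4, np.float64(11.0), 1, 0)
0.012 (56.0, np.float64(10.5), 1, 0)
0.015 (55.4, np.float64(10.0), 1, 0)
0.018 (54.5, np.float64(9.5), 2, 0.05)
-25:172 -24:196 -23:219 -22:223 -21:223 -20:223 -19:223 -18:223 -17:223 -16:223 -15:223 -14:223 -13:223 -12:223 -11:223 -10:223 -9:224 -8:224 -7:224 -6:223 -5:223 -4:223 -3:223 -2:224 -1:224 0:224 1:224 2:223 3:224 4:224 5:224 6:224 7:224 8:224 9:224 10:224 11:224 12:224 13:224 14:224 15:224 16:224 17:224 18:224 19:224 20:225 21:225 22:225 23:224 24:224 25:225 26:224 27:224 28:225 29:221 30:196 31:135 32:68 33:42 34:39 35:52 36:101 37:171 38:187 39:157 40:132 41:124 42:116 43:94 44:64 45:44 46:41 47:47 48:58 49:67
```

Profile along the cell's top runs from −24.3 to about 39 mm plus the button, so it is seated at about 8 mm and flat. Next is the slim cover.

```bash
python3 - <<'E'
from h import *
print(delta([.5597,.3149,.12],1.2241))
E
```

```text
[-0.0786 -0.2999 -0.0231 -1.2873]
```

In the tool's units: -0.0428 m is -0.856, -0.023 m is -0.46.

```bash
echo '[[0,0,-0.46,0,0.65],[-0.224,-0.856,0,0,0.65],[-0.224,-0.856,0,0,0.65],[-0.224,-0.856,0,0,0.65],[-0.224,-0.856,0,0,0.65],[-0.224,-0.856,0,0,0.65],[-0.224,-0.856,0,0,0.65],[-0.224,-0.856,0,0,0.65],[0,0,0,-0.143,0.65],[0,0,0,-0.143,0.65],[0,0,0,-0.143,0.65],[0,0,0,-0.143,0.65],[0,0,0,-0.143,0.65],[0,0,0,-0.143,0.65],[0,0,0,-0.143,0.65],[0,0,0,-0.143,0.65],[0,0,0,-0.143,0.65],[0,0,0,0,0.65],[0,0,0,0,0.65],[0,0,0,0,0.65]]' | python3 nudge.py|egrep '^t|eef'
python3 - <<'E'
from m import *
im,T=look("w17");c=cam("wrist",T)
r=fit(im,c,"cover","slim",(.5767,.3619,1.2241));print(np.round(r,4))
print(delta([r[0],r[1],-.022],r[2]))
E
```

```text
t: 55.05
eef_pos: [0.56, 0.3146, 0.1198]
tool_rot: [-0.0, 0.819, 0.573, -0.001]
[0.5654 0.3598 1.2189 4.4564]
[ 0.0443 -0.0104  0.142   0.003 ]
```

The cover is no longer where it was, so it has been knocked aside. Searching wider.

```bash
python3 - <<'E'
from m import *
im=cv2.imread("pics/w17.png");T=np.load("pics/w17.npy");c=cam("wrist",T)
g=cv2.GaussianBlur(cv2.cvtColor(im,cv2.COLOR_BGR2GRAY),(0,0),.7)
m=((g<48)*255).astype(np.uint8);n,l,s,ce=cv2.connectedComponentsWithStats(m)
for i in range(1,n):
    if s[i,4]>600:
        p=unproj(c,ce[i],.02)[0]; r=cv2.minAreaRect(np.argwhere(l==i)[:,::-1].astype(np.float32)); print(s[i],np.round(ce[i]),np.round(p,3),r)
E
```

```text
[192  45  27  34 682] [206.  59.] [0.552 0.43  0.02 ] ((205.0, 61.5), (26.0, 33.0), 0.0)
[ 198   48   39  116 1420] [219. 139.] [0.537 0.362 0.02 ] ((215.956298828125, 105.75108337402344), (114.6641616821289, 37.46329116821289), 88.56790161132812)
[  73  120   86  110 5690] [120. 173.] [0.435 0.364 0.02 ] ((116.61746215820312, 174.87374877929688), (112.09980773925781, 71.3432846069336), 81.08507537841797)
[253 210 132  56 933] [319. 228.] [0.599 0.242 0.02 ] ((321.8761291503906, 241.13055419921875), (38.1728401184082, 133.95773315429688), 78.17852020263672)
[    0   233   512   151 33280] [264. 337.] [0.499 0.129 0.02 ] ((255.5, 308.0), (150.0, 511.0), 90.0)
```

```bash
python3 - <<'E'
from m import *
im=cv2.imread("pics/w17.png");T=np.load("pics/w17.npy");c=cam("wrist",T)
p=unproj(c,(216,106),.02)[0];print(p)
r=max((fit(im,c,"cover","slim",(p[0],p[1],h)) for h in(.9,1.2,1.5)),key=lambda r:r[3]);print(np.round(r,4)); print(delta([r[0],r[1],-.022],r[2]), delta([r[0]-.05*np.cos(r[2]),r[1]-.05*np.sin(r[2]),.12],r[2]))
print(np.round(fit(im,c,"cover","big",(.4346,.3627,1.2456)),4))
E
```

```text
[0.54573868 0.39054584 0.02      ]
[ 0.5443  0.3893  1.2245 55.5781]
[ 0.0648 -0.0404  0.142  -0.0027] [ 0.0147 -0.0403  0.     -0.0027]
[ 0.4342  0.3629  1.2618 59.8739]
```

In the tool's units: 0.045 m is 0.9, 0.035 m is 0.7.

```bash
echo '[[0.648,-0.404,0,-0.0027,0.65],[0.648,-0.404,0,0,0.65],[0,0,0.9,0,0.65],[0,0,0.9,0,0.65],[0,0,0.7,0,0.65],[0,0,0.37,0,0.65],[0,0,0,0,0.65],[0,0,0,0,0.65],[0,0,0,0,0.65],[0,0,0,0,0.65]]' | python3 nudge.py|egrep '^t|eef|contact'
echo '[[0,0,0,0,0.4],[0,0,0,0,0.3],[0,0,0,0,0.3],[0,0,0,0,0.3],[0,0,0,0,0.3]]' | python3 nudge.py 30 |egrep 'eef|contact|width|grasp'
echo '[[0,0,-0.4,0,0.3],[0,0,-0.9,0,0.3],[0,0,-0.9,0,0.3],[0,0,-0.7,0,0.3],[0,0,0,0,0.3],[0,0,0,0,0.3]]' | python3 nudge.py|egrep 'eef|contact|width|grasp'
python3 - <<'E'
from m import *
print(delta([.5443,.3893,.1244],1.2245), delta([.6256,.0107,.1244],-.0636))
E
```

```text
t: 56.1
eef_pos: [0.5456, 0.3904, -0.0208]
tool_rot: [-0.0, 0.818, 0.575, 0.002]
contact_force: [0.1, 0.4, 0.2]
eef_pos: [0.545, 0.3898, -0.0217]
contact_force: [-0.6, -1.2, 7.1]
gripper_width: 0.409
grasp_force: 30.7
eef_pos: [0.5448, 0.3898, 0.1241]
contact_force: [-0.4, 0.1, -0.6]
gripper_width: 0.409
grasp_force: 30.1
[-0.0006 -0.0003 -0.0003  0.0021] [-3.2960e-01  2.0400e-01 -7.0000e-04  1.2902e+00]
```

In the tool's units: -0.0366 m is -0.732, 0.0227 m is 0.454.

```bash
echo '[[-0.732,0.454,0,0,0.3],[-0.732,0.454,0,0,0.3],[-0.732,0.454,0,0,0.3],[-0.732,0.454,0,0,0.3],[-0.732,0.454,0,0,0.3],[-0.732,0.454,0,0,0.3],[-0.732,0.454,0,0,0.3],[-0.732,0.454,0,0,0.3],[-0.732,0.454,0,0,0.3],[0,0,0,0.1434,0.3],[0,0,0,0.1434,0.3],[0,0,0,0.1434,0.3],[0,0,0,0.1434,0.3],[0,0,0,0.1434,0.3],[0,0,0,0.1434,0.3],[0,0,0,0.1434,0.3],[0,0,0,0.1434,0.3],[0,0,0,0.143,0.3]]' | python3 nudge.py|egrep 'eef|width|grasp'
echo '[[0,0,0.9,0,0.3],[0,0,0.8,0,0.3],[0,0,0,0,0.3],[0,0,0,0,0.3],[0,0,0,0,0.3],[0,0,0,0,0.3]]' | python3 nudge.py|egrep '^t|eef|width'
cat >> m.py <<'E'
def hold(n,s,rim):
    im,T=look(n);c=cam("wrist",T);g=cv2.GaussianBlur(cv2.cvtColor(im,cv2.COLOR_BGR2GRAY),(0,0),.7).astype(np.float32);y=yaw(T)
    M,sg,k=model("cover",s,T[2,3]+rim)
    for lo in((-1e9,1e9),(20,1e9)):
        print("cover x in tool",sorted([(round(float(-score((T[0,3]+x*np.cos(y),T[1,3]+x*np.sin(y),y),g,c,M,sg,lo,None)),1),round(x,4)) for x in np.arange(-.01,.0101,.0005)],reverse=True)[:3])
E
python3 - <<'E'
from m import *
hold("w18","slim",.0217)
print(delta([.6256,.0107,.0263],-.0636))
E
```

```text
eef_pos: [0.6242, 0.0102, 0.1207]
gripper_width: 0.408
grasp_force: 30.1
t: 59.6
eef_pos: [0.6271, 0.0105, 0.0392]
tool_rot: [-0.0, 0.999, -0.032, 0.002]
gripper_width: 0.409
cover x in tool [(37.2, np.float64(-0.001)), (37.0, np.float64(-0.0015)), (36.3, np.float64(-0.002))]
cover x in tool [(57.0, np.float64(-0.0015)), (56.8, np.float64(-0.001)), (55.8, np.float64(-0.002))]
[-0.0013 -0.0002  0.0127 -0.0002]
```

```bash
echo '[[0,0,0.3,0,0.3],[0,0,0.298,0,0.3],[0,0,0,0,0.3],[0,0,0,0,0.3],[0,0,0,0,0.3],[0,0,0,0,0.3],[0,0,0,0,0.3]]' | python3 nudge.py|egrep 'eef|contact'
python3 - <<'E'
from m import *
print(delta([.6267,.0106,-.0137],-.0636))
E
```

```text
eef_pos: [0.6257, 0.0104, 0.0075]
contact_force: [0.0, 0.0, -0.7]
[ 0.0009 -0.0003  0.0212 -0.0001]
```

```bash
for i in 1; do echo '[[0.018,-0.006,0,0,0.3],[0,0,0.06,0,0.3],[0,0,0.06,0,0.3],[0,0,0,0,0.3]]' | python3 nudge.py; echo '[[0,0,0.06,0,0.3],[0,0,0.06,0,0.3],[0,0,0,0,0.3]]' | python3 nudge.py;echo '[[0,0,0.06,0,0.3],[0,0,0.06,0,0.3],[0,0,0,0,0.3]]' | python3 nudge.py;echo '[[0,0,0.02,0,0.3],[0,0,0.02,0,0.3],[0,0,0,0,0.3]]' | python3 nudge.py;echo '[[0,0,0.02,0,0.3],[0,0,0,0,0.3]]' | python3 nudge.py;done |egrep 'eef|contact'
```

```text
eef_pos: [0.6259, 0.0106, 0.0005]
contact_force: [0.3, 0.6, -1.2]
eef_pos: [0.626, 0.0106, -0.0054]
contact_force: [-0.4, -0.3, -0.7]
eef_pos: [0.626, 0.0106, -0.0114]
contact_force: [-0.2, 0.7, -0.4]
eef_pos: [0.6263, 0.0106, -0.013]
contact_force: [0.4, -0.1, -1.0]
eef_pos: [0.6265, 0.0106, -0.0137]
contact_force: [-0.2, -0.5, 1.9]
```

```bash
echo '[[0,0,0.014,0,0.3],[0,0,0,0,0.3],[0,0,0,0,0.5],[0,0,0,0,0.6],[0,0,0,0,0.6],[0,0,-0.4,0,0.6],[0,0,-0.9,0,0.3],[-0.9,0,0,0,0],[0,0,0,0,0],[0,0,0,0,0],[0,0,0,0,0],[0,0,0,0,0],[0,0,0,0,0]]' | python3 nudge.py |egrep 'eef|contact|width'
python3 - <<'E'
from m import *
print(delta([.5797,.0136,.0095],-.0636))
E
```

```text
eef_pos: [0.5822, 0.0135, 0.0501]
contact_force: [0.3, -0.5, -0.3]
gripper_width: 0.001
[-0.0025  0.      0.0406 -0.0002]
```

```bash
for i in 1; do echo '[[-0.04,0,0.4,0,0],[0,0,0.4,0,0],[0,0,0,0,0],[0,0,0,0,0],[0,0,0,0,0],[0,0,0,0,0]]' | python3 nudge.py; echo '[[-0.06,0,0,0,0],[-0.06,0,0,0,0],[0,0,0,0,0]]' | python3 nudge.py; echo '[[-0.04,0,0,0,0],[-0.04,0,0,0,0],[0,0,0,0,0]]' | python3 nudge.py; echo '[[-0.04,0,0,0,0],[-0.04,0,0,0,0],[0,0,0,0,0]]' | python3 nudge.py;echo '[[-0.02,0,0,0,0],[-0.02,0,0,0,0],[0,0,0,0,0]]' | python3 nudge.py; done|egrep 'eef|contact'
```

```text
eef_pos: [0.5804, 0.0137, 0.0114]
contact_force: [-0.0, 1.2, 0.4]
eef_pos: [0.573, 0.014, 0.0106]
contact_force: [-0.3, 0.3, -0.1]
eef_pos: [0.5695, 0.0142, 0.0106]
contact_force: [0.0, -0.3, 0.9]
eef_pos: [0.5652, 0.0145, 0.0104]
contact_force: [0.4, 0.4, 0.1]
eef_pos: [0.5634, 0.0146, 0.0104]
contact_force: [0.8, -0.2, -0.0]
```

```bash
for i in 1; do echo '[[-0.02,0,0,0,0],[0,0,0,0,0]]' | python3 nudge.py; echo '[[-0.02,0,0,0,0],[0,0,0,0,0]]' | python3 nudge.py;echo '[[-0.02,0,0,0,0],[0,0,0,0,0]]' | python3 nudge.py; done|egrep 'eef|contact'
```

```text
eef_pos: [0.5632, 0.0147, 0.0105]
contact_force: [3.6, 0.6, -1.2]
eef_pos: [0.5631, 0.0147, 0.0107]
contact_force: [6.6, -0.2, -3.0]
eef_pos: [0.563, 0.0147, 0.0108]
contact_force: [8.0, -1.0, -5.9]
```

Hard stop at the expected place. I'll back off, check, and head for the big cell at (0.4293, −0.0165).

In the tool's units: -0.045 m is -0.9, 0.03 m is 0.6.

```bash
echo '[[0.1,0,0,0,0],[0,0,-0.9,0,0.3],[0,0,-0.9,0,0.6],[0.6,0,-0.2,0,0.75],[0,0,0,0,0.75],[0,0,0,0,0.75],[0,0,0,0,0.75]]' | python3 nudge.py|egrep '^t|eef|contact'
python3 - <<'E'
from m import *
o=(.6256,.0107,3.078)
im,T=look("w19");print(np.round(fit(im,cam("wrist",T),"lamp","slim",o,span=.004),4))
thumb("w1","slim",o);thumb("w19","slim",o)
h=-2.1846+np.pi;print(delta([.4293-.05*np.cos(h),-.0165-.05*np.sin(h),.125],h))
E
```

```text
t: 66.25
eef_pos: [0.5934, 0.0125, 0.109]
tool_rot: [0.0, 0.999, -0.032, -0.002]
contact_force: [-0.8, -0.4, 0.3]
[6.25400e-01 1.07000e-02 3.07840e+00 5.38532e+01]
w1 expect off 70 on 82
48:123 49:118 50:108 51:92 52:82 53:87 54:100 55:110 56:116 57:119 58:120 59:119 60:109 61:95 62:87 63:82 64:72 65:55 66:40 67:41 68:64 69:86 70:79 71:70 72:83 73:77 74:76 75:83 76:76 77:61 78:70 79:82 80:86 81:84 82:82 83:83 84:85 85:96 86:108 87:116 88:118 89:110 90:93 91:73 92:57 93:50 94:58 95:77
w19 expect off 70 on 82
48:69 49:76 50:81 51:95 52:110 53:118 54:123 55:126 56:129 57:128 58:106 59:68 60:49 61:49 62:48 63:48 64:48 65:48 66:49 67:49 68:48 69:49 70:50 71:43 72:33 73:26 74:26 75:31 76:36 77:50 78:79 79:84 80:68 81:78 82:83 83:70 84:91 85:94 86:68 87:86 88:78 89:45 90:38 91:39 92:40 93:64 94:105 95:130
[-0.1882  0.082  -0.0153 -1.0202]
```

Slim switch is on (thumb centre now at 82) and the lamp hasn't moved.

```bash
python3 - <<'E'
from m import *
print(delta([.430,-.0165,.125],.957))
E
```

```text
[-0.1613  0.0394 -0.0154 -1.0202]
```

```bash
echo '[[-0.806,0.196,-0.08,0,0.75],[-0.806,0.196,-0.08,0,0.75],[-0.806,0.196,-0.08,0,0.75],[-0.806,0.196,-0.08,0,0.75],[0,0,0,-0.1457,0.75],[0,0,0,-0.1457,0.75],[0,0,0,-0.1457,0.75],[0,0,0,-0.1457,0.75],[0,0,0,-0.1457,0.75],[0,0,0,-0.1457,0.75],[0,0,0,-0.1457,0.75],[0,0,0,0,0.75],[0,0,0,0,0.75],[0,0,0,0,0.75],[0,0,0,0,0.75]]' | python3 nudge.py|egrep '^t|eef|contact'
python3 - <<'E'
from m import *
im,T=look("w20");c=cam("wrist",T)
r=max((fit(im,c,"cell","big",(.4293+a*np.cos(.957),-.0165+a*np.sin(.957),-2.1846)) for a in(-.008,0,.008)),key=lambda r:r[3]);print(np.round(r,4))
print(delta([r[0],r[1],-.0205],r[2]))
g=cv2.cvtColor(im,cv2.COLOR_BGR2GRAY).astype(np.float32);xs=np.arange(-40,41,1.);P=np.array([[r[0]+a*mm*np.cos(r[2]),r[1]+a*mm*np.sin(r[2]),.033] for a in xs]);u=proj(c,P).astype(np.float32)
v=cv2.remap(g,u[:,:1].copy(),u[:,1:].copy(),cv2.INTER_LINEAR)[:,0];print(" ".join(f"{int(x)}:{int(b)}" for x,b in zip(xs,v)))
E
```

```text
t: 67.8
eef_pos: [0.4319, -0.0163, 0.1263]
tool_rot: [-0.0, 0.888, 0.459, -0.0]
contact_force: [-0.4, -0.8, 1.0]
[ 4.28400e-01 -1.91000e-02 -2.16780e+00  4.44289e+01]
[-0.0043 -0.0013  0.1468 -0.0187]
-40:90 -39:95 -38:94 -37:95 -36:110 -35:166 -34:211 -33:218 -32:218 -31:218 -30:218 -29:218 -28:218 -27:217 -26:218 -25:218 -24:218 -23:218 -22:218 -21:219 -20:219 -19:218 -18:218 -17:217 -16:219 -15:218 -14:219 -13:218 -12:219 -11:219 -10:219 -9:217 -8:219 -7:218 -6:218 -5:220 -4:220 -3:219 -2:219 -1:219 0:220 1:220 2:220 3:220 4:220 5:220 6:220 7:221 8:220 9:221 10:220 11:220 12:220 13:220 14:222 15:222 16:185 17:112 18:52 19:37 20:33 21:47 22:109 23:178 24:187 25:152 26:126 27:125 28:126 29:126 30:127 31:127 32:126 33:125 34:126 35:125 36:126 37:125 38:124 39:125 40:125
```

```bash
python3 - <<'E'
from m import *
print(delta([.4308,-.0155,-.0195],-2.174))
E
```

```text
[-0.     -0.0014  0.1458 -0.0125]
```

In the tool's units: 0.045 m is 0.9, 0.035 m is 0.7.

```bash
echo '[[0,-0.028,0.9,-0.0125,0.75],[0,0,0.9,0,0.75],[0,0,0.7,0,0.75],[0,0,0.416,0,0.75],[0,0,0,0,0.75],[0,0,0,0,0.75],[0,0,0,0,0.75],[0,0,0,0,0.75]]' | python3 nudge.py |egrep 'eef|contact'
echo '[[0,0,0,0,0.4],[0,0,0,0,0.25],[0,0,0,0,0.2],[0,0,0,0,0.2],[0,0,0,0,0.2],[0,0,0,0,0.2]]' | python3 nudge.py 50 |egrep 'eef|contact|width|grasp'
echo '[[0,0,-0.3,0,0.2],[0,0,-0.9,0,0.2],[0,0,-0.9,0,0.2],[0,0,-0.5,0,0.2],[0,0,0,0,0.2],[0,0,0,0,0.2]]' | python3 nudge.py |egrep 'eef|width|grasp'
python3 - <<'E'
from h import *
o=(.6157,.2114,3.0247);print(delta([o[0]+.016*np.cos(o[2]),o[1]+.016*np.sin(o[2]),.113],o[2]))
E
```

```text
eef_pos: [0.4321, -0.0156, -0.0181]
contact_force: [0.6, -0.1, 0.1]
eef_pos: [0.4314, -0.0156, -0.0186]
contact_force: [-1.4, 0.1, 10.0]
gripper_width: 0.371
grasp_force: 48.6
eef_pos: [0.4307, -0.0158, 0.1106]
gripper_width: 0.361
grasp_force: 50.8
[ 0.2846  0.0095 -0.0024  1.0851]
```

In the tool's units: 0.0407 m is 0.814, 0.0014 m is 0.028.

```bash
echo '[[0.814,0.028,0,0,0.2],[0.814,0.028,0,0,0.2],[0.814,0.028,0,0,0.2],[0.814,0.028,0,0,0.2],[0.814,0.028,0,0,0.2],[0.814,0.028,0,0,0.2],[0.814,0.028,0,0,0.2],[0,0,0,0.1356,0.2],[0,0,0,0.1356,0.2],[0,0,0,0.1356,0.2],[0,0,0,0.1356,0.2],[0,0,0,0.1356,0.2],[0,0,0,0.1356,0.2],[0,0,0,0.1356,0.2],[0,0,0,0.1356,0.2],[0,0,0,0,0.2],[0,0,0,0,0.2],[0,0,0,0,0.2],[0,0,0,0,0.2]]' | python3 nudge.py |egrep '^t|eef|width|grasp'
python3 - <<'E'
from m import *
im,T=look("w21");c=cam("wrist",T)
o=fit(im,c,"lamp","big",(.6157,.2114,3.0247),span=.004);print(np.round(o,4))
# held cell: profile of its top line in tool x
g=cv2.cvtColor(im,cv2.COLOR_BGR2GRAY).astype(np.float32);y=yaw(T);xs=np.arange(-45,46,1.)
P=np.array([[T[0,3]-a*mm*np.cos(y),T[1,3]-a*mm*np.sin(y),T[2,3]+.0186+.033] for a in xs]);u=proj(c,P).astype(np.float32)
v=cv2.remap(g,u[:,:1].copy(),u[:,1:].copy(),cv2.INTER_LINEAR)[:,0];print(" ".join(f"{int(x)}:{int(b)}" for x,b in zip(xs,v)))
print(delta([.6157+.017*np.cos(o[2]),.2114+.017*np.sin(o[2]),.017],o[2]))
E
```

```text
t: 71.75
eef_pos: [0.6002, 0.2136, 0.1101]
tool_rot: [0.0, 0.998, -0.057, -0.0]
gripper_width: 0.362
grasp_force: 50.9
[ 0.6162  0.2114  3.0234 50.2882]
-45:39 -44:41 -43:42 -42:38 -41:42 -40:89 -39:112 -38:110 -37:112 -36:110 -35:109 -34:110 -33:111 -32:111 -31:131 -30:196 -29:225 -28:225 -27:226 -26:225 -25:225 -24:224 -23:226 -22:226 -21:226 -20:225 -19:225 -18:225 -17:225 -16:225 -15:224 -14:226 -13:225 -12:225 -11:225 -10:225 -9:226 -8:225 -7:225 -6:226 -5:225 -4:226 -3:220 -2:163 -1:162 0:162 1:162 2:162 3:160 4:161 5:160 6:160 7:160 8:159 9:160 10:159 11:161 12:160 13:160 14:160 15:158 16:161 17:158 18:159 19:158 20:160 21:139 22:49 23:26 24:30 25:28 26:30 27:59 28:142 29:146 30:134 31:133 32:133 33:137 34:135 35:134 36:137 37:135 38:134 39:135 40:133 41:134 42:136 43:136 44:137 45:119
[-0.0014  0.0004  0.0933  0.0031]
```

```bash
echo '[[-0.028,0.008,0.8,0.0031,0.2],[0,0,0.7,0,0.2],[0,0,0.366,0,0.2],[0,0,0,0,0.2],[0,0,0,0,0.2],[0,0,0,0,0.2],[0,0,0,0,0.2],[0,0,0,0,0.2]]' | python3 nudge.py  |egrep 'eef|contact|width'
python3 - <<'E'
from m import *
h=3.024;print(delta([.616+.017*np.cos(h),.2114+.017*np.sin(h),.0104],h))
E
```

```text
eef_pos: [0.5997, 0.2138, 0.0185]
contact_force: [0.1, 0.0, -1.4]
gripper_width: 0.366
[-0.0005  0.0005  0.0081 -0.0016]
```

```bash
for i in 1; do echo '[[-0.01,0.01,0.08,0,0.2],[0,0,0.08,0,0.2],[0,0,0,0,0.2],[0,0,0,0,0.2],[0,0,0,0,0.2]]' | python3 nudge.py;echo '[[0.04,0,0,0,0.2],[0.04,0,0,0,0.2],[0,0,0,0,0.2]]' | python3 nudge.py; echo '[[0.04,0,0,0,0.2],[0.04,0,0,0,0.2],[0,0,0,0,0.2]]' | python3 nudge.py; echo '[[0.04,0,0,0,0.2],[0.05,0,0,0,0.2],[0,0,0,0,0.2],[0,0,0,0,0.2]]' | python3 nudge.py;done |egrep 'eef|contact|width'
```

```text
eef_pos: [0.5982, 0.2131, 0.0091]
contact_force: [-0.2, -0.7, -0.9]
gripper_width: 0.364
eef_pos: [0.6026, 0.2126, 0.0093]
contact_force: [-0.4, 1.0, -0.8]
gripper_width: 0.363
eef_pos: [0.6062, 0.2122, 0.0092]
contact_force: [-1.8, 0.5, -0.7]
gripper_width: 0.364
eef_pos: [0.6105, 0.2116, 0.0092]
contact_force: [-3.7, -0.8, -0.7]
gripper_width: 0.362
```

```bash
for i in 1; do echo '[[0.04,0,0,0,0.2],[0,0,0.06,0,0.2],[0,0,0.06,0,0.2],[0,0,0,0,0.2]]' | python3 nudge.py;echo '[[0,0,0.06,0,0.2],[0,0,0.06,0,0.2],[0,0,0,0,0.2]]' | python3 nudge.py; echo '[[0,0,0.06,0,0.2],[0,0,0.04,0,0.2],[0,0,0,0,0.2]]' | python3 nudge.py; echo '[[0,0,0.02,0,0.2],[0,0,0,0,0.2],[0,0,0,0,0.2]]' | python3 nudge.py;echo '[[0,0,0.02,0,0.2],[0,0,0,0,0.2],[0,0,0,0,0.2]]' | python3 nudge.py;done |egrep 'eef|contact|width'
```

```text
eef_pos: [0.6122, 0.2114, 0.0026]
contact_force: [-3.5, 0.1, -1.8]
gripper_width: 0.362
eef_pos: [0.6124, 0.2114, -0.0033]
contact_force: [-3.9, -0.2, -1.8]
gripper_width: 0.361
eef_pos: [0.6125, 0.2114, -0.0081]
contact_force: [-3.1, 1.0, -1.4]
gripper_width: 0.362
eef_pos: [0.6127, 0.2113, -0.0087]
contact_force: [-4.2, 1.1, 0.6]
gripper_width: 0.364
eef_pos: [0.6128, 0.2114, -0.0097]
contact_force: [-3.3, 0.9, -0.3]
gripper_width: 0.36
```

```bash
for i in 1; do echo '[[0,0,0.02,0,0.2],[0,0,0,0,0.2],[0,0,0,0,0.2]]' | python3 nudge.py;echo '[[0,0,0.014,0,0.2],[0,0,0,0,0.2],[0,0,0,0,0.2]]' | python3 nudge.py;echo '[[-0.04,0,0,0,0.2],[0,0,0,0,0.2],[0,0,0,0,0.2]]' | python3 nudge.py;echo '[[-0.04,0,0,0,0.2],[0,0,0,0,0.2],[0,0,0,0,0.2]]' | python3 nudge.py;done |egrep 'eef|contact'
```

```text
eef_pos: [0.613, 0.2114, -0.0104]
contact_force: [-3.9, 0.4, 3.5]
eef_pos: [0.613, 0.2114, -0.0105]
contact_force: [-6.0, -0.6, 8.8]
eef_pos: [0.6125, 0.2115, -0.0104]
contact_force: [-0.2, 0.1, 5.1]
eef_pos: [0.6108, 0.2117, -0.0104]
contact_force: [1.0, -1.0, 5.7]
```

In the tool's units: -0.045 m is -0.9, -0.04 m is -0.8.

```bash
echo '[[-0.02,0,0,0,0.2],[0,0,0,0,0.45],[0,0,0,0,0.6],[0,0,0,0,0.7],[0,0,0,0,0.7],[0,0,-0.8,0,0.7],[0,0,-0.9,0,0.7],[0,0,-0.7,0,0.7],[0,0,0,0,0.7],[0,0,0,0,0.7]]' | python3 nudge.py|egrep '^t|eef|contact|width'
python3 - <<'E'
from m import *
seated("w22","big",(.616,.2114,3.024))
o=(.4342,.3629,1.2618);print(delta([o[0]-.0*np.cos(o[2]),o[1]-.0*np.sin(o[2]),.125],o[2]))
E
```

```text
t: 77.9
eef_pos: [0.6083, 0.2121, 0.1095]
tool_rot: [-0.0, 0.998, -0.06, 0.001]
contact_force: [0.0, -0.2, -0.3]
gripper_width: 0.702
0.008 (52.8, np.float64(9.5), 1, 0)
0.01 (52.7, np.float64(9.0), 2, 0)
0.012 (52.9, np.float64(8.5), 2, 0)
0.015 (53.3, np.float64(8.0), 2, 0)
0.018 (53.4, np.float64(7.5), 2, 0)
-25:171 -24:144 -23:151 -22:195 -21:218 -20:222 -19:222 -18:222 -17:222 -16:223 -15:223 -14:223 -13:223 -12:222 -11:223 -10:223 -9:223 -8:223 -7:223 -6:223 -5:223 -4:223 -3:223 -2:223 -1:223 0:223 1:223 2:223 3:223 4:223 5:223 6:223 7:223 8:223 9:224 10:224 11:223 12:223 13:223 14:223 15:223 16:223 17:224 18:224 19:223 20:223 21:223 22:224 23:224 24:224 25:223 26:223 27:224 28:213 29:162 30:88 31:48 32:40 33:44 34:74 35:136 36:179 37:165 38:122 39:83 40:64 41:65 42:68 43:69 44:70 45:72 46:72 47:72 48:72 49:72
[-0.1898 -0.1295 -0.0169 -1.3808]
```

Big cell is seated, running from −22.4 to 37.5 with its centre at 8.3 mm. Now the big cover.

```bash
python3 - <<'E'
from m import *
im=cv2.imread("pics/w22.png");c=cam("wrist",np.load("pics/w22.npy"));print(np.round(fit(im,c,"lamp","big",(.616,.2114,3.024),span=.004),4))
o=(.4342,.3629,1.2618);print(delta([o[0]-.05*np.cos(o[2]),o[1]-.05*np.sin(o[2]),.125],o[2]))
E
```

```text
[ 0.6158  0.2115  3.0213 54.8308]
[-0.1993 -0.0804 -0.0168 -1.3808]
```

```bash
echo '[[-0.798,-0.322,-0.08,0,0.85],[-0.798,-0.322,-0.08,0,0.85],[-0.798,-0.322,-0.08,0,0.85],[-0.798,-0.322,-0.08,0,0.85],[-0.798,-0.322,0,0,0.85],[0,0,0,-0.138,0.85],[0,0,0,-0.138,0.85],[0,0,0,-0.138,0.85],[0,0,0,-0.138,0.85],[0,0,0,-0.138,0.85],[0,0,0,-0.138,0.85],[0,0,0,-0.138,0.85],[0,0,0,-0.138,0.85],[0,0,0,-0.138,0.85],[0,0,0,-0.138,0.85],[0,0,0,0,0.85],[0,0,0,0,0.85],[0,0,0,0,0.85]]' | python3 nudge.py|egrep '^t|eef|contact'
python3 - <<'E'
from m import *
im,T=look("w23");c=cam("wrist",T)
r=fit(im,c,"cover","big",(.4342,.3629,1.2618));print(np.round(r,4))
print(delta([r[0],r[1],-.018],r[2]))
E
```

```text
t: 79.75
eef_pos: [0.4189, 0.3153, 0.124]
tool_rot: [-0.0, 0.809, 0.588, -0.001]
contact_force: [0.0, 0.1, -0.0]
[ 0.4344  0.3633  1.2602 53.2516]
[ 0.0504 -0.      0.1422 -0.0013]
```

In the tool's units: 0.045 m is 0.9, 0.035 m is 0.7.

```bash
echo '[[0.504,0,0,-0.0013,0.85],[0.504,0,0,0,0.85],[0,0,0.9,0,0.85],[0,0,0.9,0,0.85],[0,0,0.7,0,0.85],[0,0,0.344,0,0.85],[0,0,0,0,0.85],[0,0,0,0,0.85],[0,0,0,0,0.85],[0,0,0,0,0.85]]' | python3 nudge.py|egrep '^t|eef|contact'
echo '[[0,0,0,0,0.6],[0,0,0,0,0.5],[0,0,0,0,0.5],[0,0,0,0,0.5],[0,0,0,0,0.5]]' | python3 nudge.py 30 |egrep 'eef|contact|width|grasp'
echo '[[0,0,-0.4,0,0.5],[0,0,-0.9,0,0.5],[0,0,-0.9,0,0.5],[0,0,-0.7,0,0.5],[0,0,0,0,0.5],[0,0,0,0,0.5],[0,0,0,0,0.5]]' | python3 nudge.py|egrep 'eef|contact|width|grasp'
python3 - <<'E'
from m import *
print(delta([.4344,.3633,.1244],1.2602), delta([.6159,.2115,.1244],3.0225))
E
```

```text
t: 80.8
eef_pos: [0.4355, 0.3644, -0.0162]
tool_rot: [-0.0, 0.808, 0.59, 0.001]
contact_force: [0.1, -0.7, 0.1]
eef_pos: [0.4352, 0.3639, -0.0167]
contact_force: [-0.7, -1.8, 6.9]
gripper_width: 0.58
grasp_force: 31.4
eef_pos: [0.434, 0.3626, 0.1262]
contact_force: [-0.6, 0.3, -0.2]
gripper_width: 0.581
grasp_force: 31.5
[0.0008 0.0002 0.0018 0.0018] [-0.0887  0.2192  0.0018  1.3811]
```

```bash
echo '[[-0.296,0.73,0,0,0.5],[-0.296,0.73,0,0,0.5],[-0.296,0.73,0,0,0.5],[-0.296,0.73,0,0,0.5],[-0.296,0.73,0,0,0.5],[-0.296,0.73,0,0,0.5],[0,0,0,0.138,0.5],[0,0,0,0.138,0.5],[0,0,0,0.138,0.5],[0,0,0,0.138,0.5],[0,0,0,0.138,0.5],[0,0,0,0.138,0.5],[0,0,0,0.138,0.5],[0,0,0,0.138,0.5],[0,0,0,0.138,0.5],[0,0,0,0.139,0.5]]' | python3 nudge.py|egrep 'eef|width|grasp'
echo '[[0,0,0.9,0,0.5],[0,0,0.7,0,0.5],[0,0,0,0,0.5],[0,0,0,0,0.5],[0,0,0,0,0.5],[0,0,0,0,0.5],[0,0,0,0,0.5]]' | python3 nudge.py|egrep '^t|eef|width'
python3 - <<'E'
from m import *
hold("w24","big",.0167)
print(delta([.6159,.2115,.0253],3.0225))
E
```

```text
eef_pos: [0.6151, 0.212, 0.1251]
gripper_width: 0.581
grasp_force: 31.5
t: 84.3
eef_pos: [0.6173, 0.2128, 0.049]
tool_rot: [-0.001, 0.998, -0.059, 0.001]
gripper_width: 0.576
cover x in tool [(34.0, np.float64(-0.002)), (33.8, np.float64(-0.0025)), (33.6, np.float64(-0.0015))]
cover x in tool [(55.4, np.float64(-0.002)), (55.1, np.float64(-0.0025)), (54.0, np.float64(-0.0015))]
[-0.0011  0.0014  0.0234  0.0001]
```

```bash
echo '[[0.014,0.028,0.24,0,0.5],[0,0,0.19,0,0.5],[0,0,0,0,0.5],[0,0,0,0,0.5],[0,0,0,0,0.5],[0,0,0,0,0.5],[0,0,0,0,0.5],[0,0,0,0,0.5]]' | python3 nudge.py|egrep 'eef|contact'
python3 - <<'E'
from m import *
print(delta([.6178,.2113,-.0087],3.0225))
E
```

```text
eef_pos: [0.617, 0.2111, 0.0261]
contact_force: [-0.8, 0.0, -0.9]
[ 0.0008 -0.0003  0.0348  0.0003]
```

```bash
for i in 1; do echo '[[0.016,-0.006,0,0,0.5],[0,0,0.1,0,0.5],[0,0,0.08,0,0.5],[0,0,0,0,0.5]]' | python3 nudge.py; echo '[[0,0,0.06,0,0.5],[0,0,0.06,0,0.5],[0,0,0,0,0.5]]' | python3 nudge.py;echo '[[0,0,0.06,0,0.5],[0,0,0.06,0,0.5],[0,0,0,0,0.5]]' | python3 nudge.py;echo '[[0,0,0.06,0,0.5],[0,0,0.06,0,0.5],[0,0,0,0,0.5]]' | python3 nudge.py;echo '[[0,0,0.06,0,0.5],[0,0,0.04,0,0.5],[0,0,0,0,0.5]]' | python3 nudge.py;echo '[[0,0,0.02,0,0.5],[0,0,0.02,0,0.5],[0,0,0,0,0.5]]' | python3 nudge.py;done |egrep 'eef|contact'
```

```text
eef_pos: [0.617, 0.2109, 0.0159]
contact_force: [-0.7, 0.1, -0.7]
eef_pos: [0.6173, 0.2111, 0.0103]
contact_force: [-1.3, 0.3, -0.8]
eef_pos: [0.6173, 0.2111, 0.0044]
contact_force: [-0.3, 0.9, -0.6]
eef_pos: [0.6173, 0.2111, -0.0017]
contact_force: [-0.1, -0.7, 0.0]
eef_pos: [0.6174, 0.2111, -0.0065]
contact_force: [-0.3, -0.0, -0.6]
eef_pos: [0.6176, 0.2112, -0.0082]
contact_force: [0.2, -0.5, -0.1]
```

```bash
for i in 1; do echo '[[0,0,0.02,0,0.5],[0,0,0,0,0.5]]' | python3 nudge.py; echo '[[0,0,0.01,0,0.5],[0,0,0,0,0.5]]' | python3 nudge.py; echo '[[0,0,0,0,0.7],[0,0,0,0,0.75],[0,0,0,0,0.75],[0,0,-0.5,0,0.75],[0,0,-0.9,0,0.3],[-0.9,0,0,0,0],[0,0,0,0,0],[0,0,0,0,0],[0,0,0,0,0],[0,0,0,0,0],[0,0,0,0,0]]' | python3 nudge.py;done |egrep 'eef|contact|width'
python3 - <<'E'
from m import *
print(delta([.5722,.2167,.024],3.0225))
E
```

```text
eef_pos: [0.6178, 0.2113, -0.0086]
contact_force: [-1.8, -0.4, 3.7]
gripper_width: 0.581
eef_pos: [0.6178, 0.2113, -0.0086]
contact_force: [-2.3, -0.5, 8.4]
gripper_width: 0.579
eef_pos: [0.5736, 0.2163, 0.06]
contact_force: [-0.3, -0.4, -0.4]
gripper_width: -0.001
[-0.0015 -0.0003  0.036  -0.0005]
```

```bash
for i in 1; do echo '[[-0.02,0,0.36,0,0],[0,0,0.34,0,0],[0,0,0,0,0],[0,0,0,0,0],[0,0,0,0,0],[0,0,0,0,0]]' | python3 nudge.py; echo '[[-0.06,0,0,0,0],[-0.06,0,0,0,0],[0,0,0,0,0]]' | python3 nudge.py; echo '[[-0.04,0,0,0,0],[-0.04,0,0,0,0],[0,0,0,0,0]]' | python3 nudge.py; echo '[[-0.04,0,0,0,0],[-0.04,0,0,0,0],[0,0,0,0,0]]' | python3 nudge.py;echo '[[-0.02,0,0,0,0],[-0.02,0,0,0,0],[0,0,0,0,0]]' | python3 nudge.py; echo '[[-0.02,0,0,0,0],[0,0,0,0,0]]' | python3 nudge.py; done|egrep 'eef|contact'
```

```text
eef_pos: [0.5727, 0.217, 0.0263]
contact_force: [-0.5, 1.2, 0.7]
eef_pos: [0.5657, 0.2176, 0.0257]
contact_force: [-0.6, 0.3, -0.0]
eef_pos: [0.562, 0.218, 0.0255]
contact_force: [0.1, 0.4, 0.1]
eef_pos: [0.5578, 0.2184, 0.0254]
contact_force: [0.8, 0.7, -0.0]
eef_pos: [0.5559, 0.2186, 0.0254]
contact_force: [0.8, 1.0, 0.2]
eef_pos: [0.5554, 0.2187, 0.0254]
contact_force: [2.5, 0.4, -1.0]
```

```bash
for i in 1; do echo '[[-0.02,0,0,0,0],[0,0,0,0,0]]' | python3 nudge.py; echo '[[-0.02,0,0,0,0],[0,0,0,0,0]]' | python3 nudge.py; done|egrep 'eef|contact'
echo '[[0.1,0,0,0,0],[0,0,-0.9,0,0],[0,0,-0.9,0,0.3],[0.4,0,-0.6,0,0.6],[-0.6,0.4,-0.6,0,0.6],[-0.6,0.4,-0.4,0,0.6],[0,0,0,0,0.6],[0,0,0,0,0.6],[0,0,0,0,0.6],[0,0,0,0,0.6]]' | python3 nudge.py|egrep '^t|eef|contact'
python3 - <<'E'
from m import *
im,T=look("w25");c=cam("wrist",T)
ob=(.6159,.2115,3.0225)
for s,o in(("big",ob),("slim",(.6256,.0107,3.078)),("mid",(.605,-.1897,3.2465))):
    print(s,np.round(fit(im,c,"lamp",s,o,span=.004),4),np.round(fit(im,c,"cover",s,o,z0=.008,span=.006),4)); thumb("w25",s,o)
cv2.imwrite("pics/w25d.png",cv2.resize(im,(800,600)))
E
```

```text
eef_pos: [0.5553, 0.2187, 0.0256]
contact_force: [5.0, 0.8, -2.7]
eef_pos: [0.5552, 0.2188, 0.0257]
contact_force: [7.8, 0.5, -3.8]
t: 91.95
eef_pos: [0.5136, 0.1837, 0.1944]
tool_rot: [0.0, 0.998, -0.059, -0.001]
contact_force: [-0.1, -0.6, -0.7]
big [ 0.6161  0.212   3.0019 22.7892] [ 0.6147  0.2109  3.0232 48.1758]
w25 expect off 68.25 on 80.25
46:42 47:42 48:44 49:51 50:59 51:67 52:82 53:102 54:116 55:124 56:128 57:130 58:125 59:106 60:75 61:54 62:51 63:52 64:52 65:52 66:53 67:53 68:52 69:52 70:51 71:52 72:44 73:35 74:37 75:56 76:81 77:86 78:76 79:77 80:79 81:73 82:88 83:90 84:66 85:69 86:100 87:120 88:120 89:101 90:73 91:49 92:39 93:42
slim [6.14300e-01 1.08000e-02 3.07740e+00 2.42662e+01] [6.21700e-01 1.11000e-02 3.05210e+00 2.43825e+01]
w25 expect off 70 on 82
48:43 49:43 50:44 51:53 52:68 53:80 54:87 55:99 56:112 57:122 58:129 59:133 60:134 61:121 62:99 63:84 64:80 65:80 66:80 67:79 68:80 69:80 70:80 71:79 72:78 73:77 74:70 75:53 76:46 77:73 78:99 79:84 80:72 81:92 82:80 83:75 84:89 85:75 86:60 87:84 88:113 89:125 90:121 91:109 92:89 93:64 94:45 95:43
mid [ 0.601  -0.1937  2.9465  0.    ] [ 0.599  -0.1957  2.9465  0.    ]
w25 expect off 62.5 on 74.5
40:0 42:0 42:0 44:0 44:0 46:0 46:0 48:0 48:0 50:0 50:0 52:0 52:0 54:0 54:0 56:0 56:0 58:0 58:0 60:0 60:0 62:0 62:0 64:0 64:0 66:0 66:0 68:0 68:0 70:0 70:0 72:0 72:0 74:0 74:0 76:0 76:0 78:0 78:0 80:0 80:0 82:0 82:0 84:0 84:0 86:0 86:0 88:0
```

View pics/w25d.png

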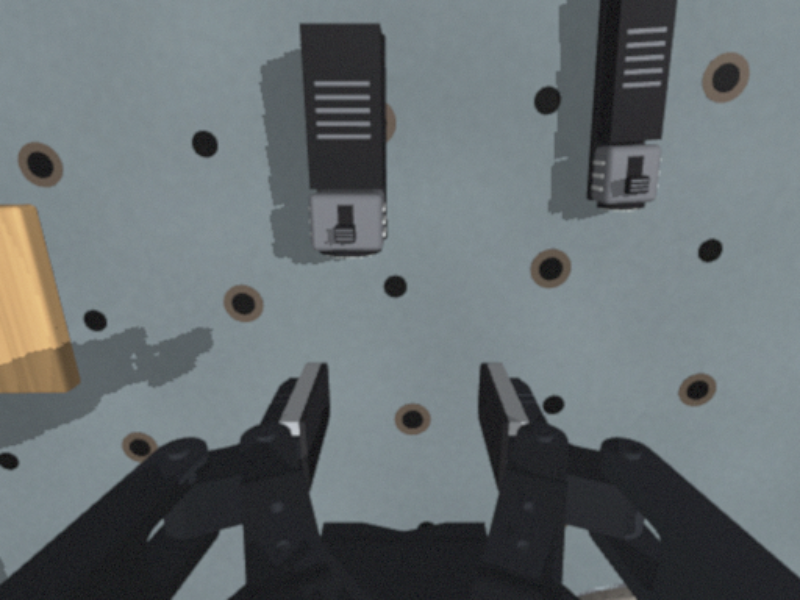

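The view shows the big cover at (342,107) and the slim cover at (640,70), both square, with both thumbs at the lens side. One more check of lamp_mid before handing in.

In the tool's units: 0.0425 m is 0.85, 0.005 m is 0.1.

```bash
echo '[[0.1,0.85,0,0,0.6],[0.1,0.85,0,0,0.6],[0.1,0.85,0,0,0.6],[0.1,0.85,0,0,0.6],[0.1,0.85,0,0,0.6],[0.1,0.85,0,0,0.6],[0.1,0.85,0,0,0.6],[0.1,0.85,0,0,0.6],[0,0,0,0,0.6],[0,0,0,0,0.6],[0,0,0,0,0.6]]' | python3 nudge.py|egrep '^t|eef'
python3 - <<'E'
from m import *
im,T=look("w26");c=cam("wrist",T);o=(.605,-.1897,3.2465)
thumb("w26","mid",o)
g=cv2.GaussianBlur(cv2.cvtColor(im,cv2.COLOR_BGR2GRAY),(0,0),.7).astype(np.float32)
for s,o in(("mid",(.605,-.1897,3.2465)),("slim",(.6256,.0107,3.078))):
  for z in(.004,.008,.012,.016): print(s,z,np.round(fit(im,c,"cover",s,o,z0=z,span=.006),4))
# cover top edges across x: gray along centre line at top height, spring end
  d=D[s];xs=np.arange(-60,60,1.);P=np.array([[o[0]+(a*np.cos(o[2])+12*np.sin(o[2]))*mm,o[1]+(a*np.sin(o[2])-12*np.cos(o[2]))*mm,.008+d["cov"][2]*mm] for a in xs]);u=proj(c,P).astype(np.float32)
  v=cv2.remap(g,u[:,:1].copy(),u[:,1:].copy(),cv2.INTER_LINEAR)[:,0];print(" ".join(f"{int(x)}:{int(b)}" for x,b in zip(xs,v) if abs(x)>36))
E
```

```text
t: 93.1
eef_pos: [0.5133, -0.1576, 0.1949]
tool_rot: [-0.0, 0.998, -0.059, -0.0]
w26 expect off 62.5 on 74.5
40:42 42:42 42:42 44:41 44:47 46:61 46:70 48:84 48:104 50:117 50:124 52:129 52:131 54:125 54:100 56:68 56:55 58:54 58:54 60:54 60:55 62:54 62:55 64:55 64:54 66:54 66:52 68:43 68:37 70:41 70:64 72:93 72:84 74:73 74:90 76:84 76:74 78:91 78:84 80:68 80:94 82:120 82:126 84:118 84:98 86:68 86:45 88:39
mid 0.004 [ 0.6026 -0.1889  3.2409 47.4903]
mid 0.008 [ 0.6019 -0.1884  3.241  51.5712]
mid 0.012 [ 0.6012 -0.188   3.2408 53.7288]
mid 0.016 [ 0.6011 -0.1877  3.2385 53.7062]
-60:137 -59:137 -58:137 -57:138 -56:138 -55:138 -54:138 -53:138 -52:137 -51:136 -50:136 -49:136 -48:137 -47:137 -46:136 -45:136 -44:132 -43:111 -42:76 -41:51 -40:45 -39:45 -38:46 -37:45 37:41 38:41 39:42 40:42 41:42 42:43 43:44 44:44 45:45 46:53 47:63 48:75 49:90 50:106 51:118 52:124 53:128 54:130 55:130 56:130 57:130 58:130 59:130
slim 0.004 [6.2440e-01 8.5000e-03 3.0479e+00 3.1844e+01]
slim 0.008 [6.23600e-01 7.90000e-03 3.07580e+00 3.67207e+01]
slim 0.012 [6.23200e-01 6.20000e-03 3.07670e+00 4.18046e+01]
slim 0.016 [6.22700e-01 4.50000e-03 3.07820e+00 4.66714e+01]
-60:138 -59:139 -58:137 -57:137 -56:137 -55:137 -54:136 -53:134 -52:119 -51:85 -50:54 -49:44 -48:43 -47:42 -46:42 -45:42 -44:43 -43:43 -42:43 -41:44 -40:44 -39:43 -38:44 -37:43 37:41 38:41 39:42 40:41 41:41 42:42 43:41 44:40 45:40 46:40 47:40 48:40 49:40 50:42 51:46 52:56 53:74 54:84 55:89 56:97 57:108 58:118 59:123
```

```bash
python3 -c "
from station import bot
print(bot.hand_in())"
```

```text
the job is handed in; nothing more can be done
None
```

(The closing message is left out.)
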